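Check an eccentric bush with a double-ended plug gauge

TASK

Check the bush in the bracket with the double-ended plug gauge: push the long, thinner go end into the bore until its collar presses against the bracket's face, pull it out, then press the short, thicker no-go end squarely into the shallow counterbore at either mouth for about a second to confirm that the bush refuses it. The bore sits off-centre in a round insert that has been turned and locked somewhere in its upper half turn, so find the bore by looking or by feel, and be gentle: never more than 25 N on the bracket. Then lay the gauge back in the two slots of its wooden rest, either way round, and let go, leaving the glue bottle and the sand core alone.

Things in the scene. Friction and masses are not known exactly. Their poses are not given: they have to be found in the camera images.
- bracket: Bush bracket, fixed: grey foot 130 x 60 x 12 mm (x, y, z; cap screws at its x ends, tops 21 mm up) and on it a grey block 80 mm wide (x), 32 mm thick (y), top at z = 92 mm with a lock screw up to 97 mm. A round metal insert, 56 mm in diameter, flush with the block's two faces, sits in it, its middle 55 mm above the table. Origin: centre of the foot's underside.
- face_left (a point): Middle of the round insert in the plane of the +y face (16 mm from the bracket's origin along y), 55 mm above the table; axes as the bracket's. The hole's axis is parallel to y and 7 mm away from this middle, in an unmeasured direction: anywhere from straight along +x, through straight up, to straight along -x. The insert is locked and does not turn.
- face_right (a point): The same middle in the plane of the -y face. The hole runs right through along y, 7 mm off this middle: at each face a counterbore 28 mm in diameter, 4 mm deep, then the bush's bore, 21 mm in diameter. Either side may be used for either end of the gauge.
- seat (a point): Point of the wooden gauge rest (fixed; board 70 x 110 x 10 mm with two uprights 10 mm thick standing 26 mm either side of the middle along its y) where the centre of the gauge's handle lies when it rests in the slots, 45 mm above the table. Slots are 26 mm wide at the floor, which is 11 mm below this point, and flare to 38 mm at the top, 3 mm above it; the gauge lies along the rest's y axis.
- gauge_centre (a point): Centre of the plug gauge's handle, where to grasp it; y along the gauge toward the go end, z up. It starts lying in the rest. Metal, 128 mm long, about 0.25 kg, balanced near here. Handle square, 22 x 22 mm, 84 mm long, with a round collar 34 mm in diameter, 4 mm long at each end. In the rest the middle 42 mm is free for fingers; collars lie outside the uprights, 7 mm of play each.
- go_tip (a point): Centre of the end face of the go end, 72 mm from the handle's centre (+y): 20 mm diameter, 30 mm long, edge broken by 0.8 mm.
- go_shoulder (a point): Centre of the outer face of the go end's collar, 42 mm from the handle's centre (+y); it meets the bracket's face when the go end is fully in.
- nogo_tip (a point): Centre of the end face of the no-go end, 56 mm from the handle's centre (-y): 24 mm diameter, 14 mm long; it fits loosely into the counterbore and is too thick for the bore, so it stops 4 mm behind the bracket's face.
- gauge: The plug gauge; its origin is on the underside of the handle, 11 mm below its centre.
- rest: The wooden gauge rest, fixed to the table; origin at the centre of its underside.
- glue_mid (a point): Middle of the upright brown glue bottle, 33 x 50 x 126 mm, a bystander.
- core_mid (a point): Middle of the upright tan sand core, 42 mm diameter, 70 mm tall, a bystander.
There are look-alikes about, which are no part of the job. Of the things that look like the gauge, the larger one is meant.

How it is judged:
By the outcome, as a careful person would: the job done as asked, in the order asked, and still so for the second after the job is handed in, with the robot touching nothing.
It also fails if it takes over 72 s, if anything falls off the work surface, if the arm or the gripper's body presses on something with over 40 N, if the wrist force passes 120 N, or if a joint passes its speed limit or range.

ROBOT

A 6-joint arm with a two-finger parallel gripper is mounted at the origin on the work surface; the furniture and walls round the work are solid. World frame = base frame: x ahead of the robot, y to its left, z up, the work surface at z = 0. Lengths are in m, angles in rad, forces in N, time in s.
With the tool pointing down it reaches from about 0.4 to 0.825 m from the base axis. Payload 7 kg.
Tool frame: the origin (TCP) lies midway between the tips of the shut fingers; the grasp point (between the pads) lies 19 mm behind it; y points along the fingers, z is the direction in which the jaws open and shut, and the axes are right-handed (so a half turn about y gives the same grasp; the last joint's range is limited). The gripper opens to 88 mm and grips with 3 to 60 N. Pads are 19 mm wide; open, the fingers measure 130 mm over their backs; the gripper's body (78 mm by 193 mm) begins 47 mm behind the grasp point.
Start: joints at [-0.814, 0.359, 0.012, 0, -1.224, -0.288], TCP at [0.305, -0.602, 0.227] pointing down, gripper open.
Joint ranges: [-3.07, 3.07], [-1.43, 2.12], [-1.02, 1.25], [-3.03, 1.67], [-3.05, -0], [-3.03, 3.03]. Speed limits (rad/s): [2.39, 2.39, 3.01, 3.14, 3.14, 3.14].

INTERFACE

Orientations are given as [roll, pitch, yaw] about the fixed x, y, z axes, in that order (R = Rz(yaw) Ry(pitch) Rx(roll)).
In Python, from station import arm gives the robot as it stands.
- The arm moves only by the tool move_arm, never from a script. Its argument "deltas" is a list of rows, each an object with "dp": the shift along the tool's x, y, z in mm, a list of three; "rotation": the turn, a rotation vector about the tool's x, y, z in degrees, a list of three. A call has 1 to 5 rows; each row shifts and turns the pose as measured when the row begins, along the tool's axes as they then stand; what a row does not reach is not made up. A row lasts 1/12 s, in which the tool goes at most 41.7 mm and 7.16 degrees, less where a joint would pass 70% of its speed; a pose out of reach is approached as far as the arm can. A call is refused whole if a number of a shift passes 41.7 or a number of a turn 7.16, either way. A call with a gripper value outside its range is refused whole. "jaw" is the closure in counts, from 0 (fully open) to 255 (shut), set as the call begins (left out, the last holds). The fingers move at their own pace and stop on an object; "squeeze" is the grip in N (left out, the last holds). Time passes only in rows, so rows that do not move let the fingers close. It gives the time, the measured TCP pose, the force and the opening at its end, in the units of the state.
- arm.get_state(): the state, without advancing time (a new reading comes with each control period).
- arm.grab_frame(name): name is "scene" or "side" or "wrist"; returns a dict with "pixels" (384x512x3 uint8, red, green, blue), "z_map" (384x512 float32, m along the optical axis (not along the pixel's ray), 0 where there is no reading), "fx", "fy", "cx", "cy" (pixels), "k1" (the pictures are not rectified: a ray, as slopes to the right and down, at radius r is drawn at 1 + k1 r^2 times it, then the intrinsics apply), "cam_to_world" (4x4, takes a point from camera to world coordinates); the wrist camera has in their place "mount" (4x4, takes a point from camera to tool coordinates, whose origin is the TCP and whose axes are the tool frame's). Camera axes: x right, y down, z forward; pixel columns grow to the right and rows downward; lengths in m; the calibration is good to about 2 mm. A picture is of the moment at which its call begins: read the wrist's pose just before it.
- arm.job_done(): hands the job in, once; it reports no verdict.
The state is a dict: "t": time; "q": joint angles; "qd": joint speeds; "joint_efforts": joint torques, N m; "eef_pos": TCP position; "ee_rot": TCP orientation; "force": force on the tool from outside, world axes, zero at the start; "moment": the same for the moment, N m; "width": finger opening in m.
Only numpy, scipy, OpenCV 4.12 (cv2) and the standard library are available. Lean on these libraries where they do the work, as an engineer would, in place of code of your own. Each camera call takes 0.05 s, during which the arm holds its last target.

## Working session

There is one attempt and no reset: what is moved stays moved. The work goes in short steps, Python scripts to look and compute and a tool call to move; the robot and the scene stay as the last step left them, time stands still between calls to the robot, and variables do not carry over. Pictures are saved under pics/ and viewed, and the job is handed in when it is done.

Besides the shell and the picture viewer there is one more tool, called after ">>>" by a JSON object that holds its "method" and its "body", one argument or row to a line. move_arm: Moves the arm, as the interface text tells. Its arguments: {"type":"object","properties":{"deltas":{"type":"array","items":{"type":"object","properties":{"dp":{"type":"array","items":{"type":"number"}},"rotation":{"type":"array","items":{"type":"number"}}}}},"jaw":{"type":"number"},"squeeze":{"type":"number"}},"required":["deltas"]}

```bash
ls -la; mkdir -p pics
cat > h.py <<'E'
import numpy as np, cv2
from station import arm
from scipy.spatial.transform import Rotation as R
def grab(name):
    s=arm.get_state(); f=arm.grab_frame(name)
    T=np.array(f["cam_to_world"]) if "cam_to_world" in f else tool(s)@np.array(f["mount"])
    f["T"]=T; return f
def tool(s):
    T=np.eye(4); T[:3,:3]=R.from_euler('xyz',s["ee_rot"]).as_matrix(); T[:3,3]=s["eef_pos"]; return T
def save(f,fn,box=None,scale=1):
    im=cv2.cvtColor(f["pixels"],cv2.COLOR_RGB2BGR)
    if box: im=im[box[1]:box[3],box[0]:box[2]]
    if scale!=1: im=cv2.resize(im,None,fx=scale,fy=scale,interpolation=cv2.INTER_CUBIC)
    cv2.imwrite("pics/"+fn,im)
def slopes(f,uv):
    uv=np.atleast_2d(np.array(uv,float)); d=(uv-[f["cx"],f["cy"]])/[f["fx"],f["fy"]]
    u=d.copy()
    for _ in range(20):
        u=d/(1+f["k1"]*(u**2).sum(1,keepdims=True))
    return u
def ray(f,uv):
    u=slopes(f,uv); d=np.c_[u,np.ones(len(u))]@f["T"][:3,:3].T
    return f["T"][:3,3],d
def on_plane(f,uv,axis,val):
    o,d=ray(f,uv); t=(val-o[axis])/d[:,axis]; return o+d*t[:,None]
def cloud(f):
    h,w=f["z_map"].shape; vv,uu=np.mgrid[:h,:w]
    u=slopes(f,np.c_[uu.ravel(),vv.ravel()]); z=f["z_map"].ravel()
    P=np.c_[u*z[:,None],z]@f["T"][:3,:3].T+f["T"][:3,3]; P[z==0]=np.nan
    return P.reshape(h,w,3)
def project(f,P):
    P=np.atleast_2d(P); c=(P-f["T"][:3,3])@f["T"][:3,:3]; s=c[:,:2]/c[:,2:]
    s=s*(1+f["k1"]*(s**2).sum(1,keepdims=True)); return s*[f["fx"],f["fy"]]+[f["cx"],f["cy"]]
E
python3 - <<'E'
from h import *
s=arm.get_state(); print(s)
for n in ["scene","side","wrist"]:
    f=grab(n); save(f,n+"0.png"); print(n,f["fx"],f["cx"],f["cy"],f["k1"]); print(f["T"].round(3)); print((f["z_map"]>0).mean())
    if n=="wrist": print(np.array(f["mount"]).round(3))
E
```

```text
total 12
drwxr-xr-x  3 agent agent 4096 Dec  7 14:31 .
drwxr-xr-x 23 root  root  4096 Dec  7 14:31 ..
drwxr-xr-x  2 agent agent 4096 Dec  7 14:31 pics
{'t': 0.0, 'q': array([-8.13897444e-01,  3.59339342e-01,  1.10661044e-02, -3.23480087e-04,
       -1.22410879e+00, -2.88121452e-01]), 'qd': array([ 0.00071988,  0.00045935,  0.00175496,  0.00106701, -0.00171047,
       -0.00135954]), 'joint_efforts': array([-2.31527352e-03, -5.82722068e+01,  2.93053865e+01,  6.99752927e+00,
        6.80784593e-03, -1.58754528e-04]), 'eef_pos': array([ 0.30472244, -0.60175707,  0.2256614 ]), 'ee_rot': array([-1.56918957e+00,  1.59058386e-04,  4.68667404e-01]), 'force': array([-0.52786545,  0.29563152,  0.51989439]), 'moment': array([-0.02355771,  0.01100685,  0.02805884]), 'width': 0.08754909404135715}
scene 412.9156678131458 256.9705839202388 188.58846481485514 -0.1089672768885625
[[-0.18   0.422 -0.888  1.433]
 [ 0.984  0.073 -0.165  0.261]
 [-0.005 -0.903 -0.429  0.464]
 [ 0.     0.     0.     1.   ]]
0.9903564453125
side 438.8619010404319 256.19912876425667 192.54360246195324 -0.17163936825367426
[[ 0.899  0.21  -0.384  0.961]
 [ 0.437 -0.462  0.771 -0.591]
 [-0.016 -0.862 -0.507  0.549]
 [ 0.     0.     0.     1.   ]]
0.9959157307942709
wrist 318.5656131896885 253.73456527001085 185.19124109624167 -0.05046957340827268
[[-0.452  0.85   0.27   0.231]
 [ 0.892  0.43   0.139 -0.639]
 [ 0.002  0.303 -0.953  0.384]
 [ 0.     0.     0.     1.   ]]
0.9960225423177084
[[-0.001  0.953  0.303 -0.083]
 [-0.001 -0.303  0.953 -0.158]
 [ 1.     0.     0.001  0.   ]
 [ 0.     0.     0.     1.   ]]
```

View pics/scene0.png

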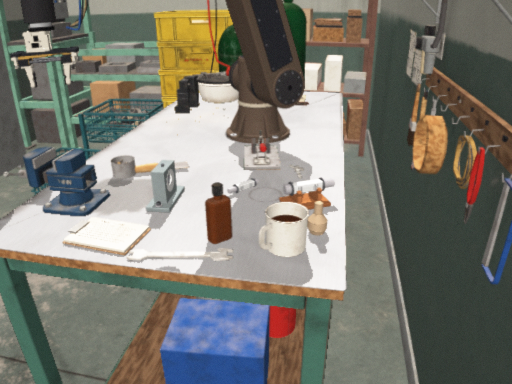

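View pics/side0.png

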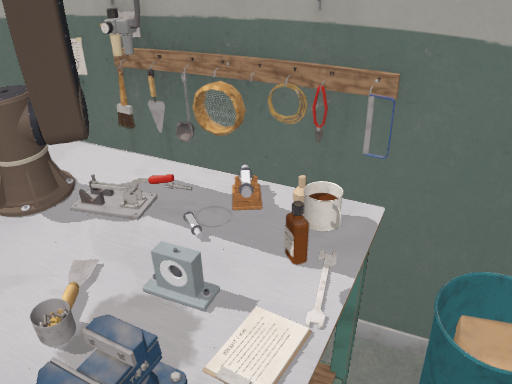

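View pics/wrist0.png

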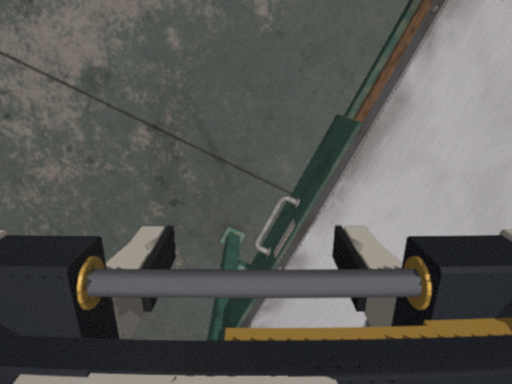

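Run:
```python
from h import *
f=grab("side"); save(f,"side_br.png",(135,225,235,315),7)
save(f,"side_rest.png",(170,150,360,270),4)
g=grab("scene"); save(g,"scene_rest.png",(130,140,345,260),3.7)
np.savez("f_side.npz",**f); np.savez("f_scene.npz",**g)
P=cloud(f); Q=cloud(g)
for n,C,pts in [("side",P,[(177,272),(245,195),(193,222),(297,230),(302,190),(180,247),(160,285),(215,295)]),("scene",Q,[(165,180),(160,205),(307,187),(245,186),(218,210),(317,215),(290,230)])]:
    for u,v in pts: print(n,(u,v),C[v,u].round(3))
```

```text
side (177, 272) [ 0.577 -0.134  0.05 ]
side (245, 195) [0.555 0.167 0.037]
side (193, 222) [0.49  0.047 0.018]
side (297, 230) [0.736 0.027 0.083]
side (302, 190) [0.666 0.239 0.038]
side (180, 247) [ 0.576 -0.115  0.091]
side (160, 285) [ 0.543 -0.146  0.015]
side (215, 295) [ 0.639 -0.115  0.005]
scene (165, 180) [ 0.604 -0.113  0.069]
scene (160, 205) [ 0.626 -0.122  0.013]
scene (307, 187) [0.54  0.217 0.047]
scene (245, 186) [0.489 0.055 0.014]
scene (218, 210) [0.742 0.055 0.078]
scene (317, 215) [0.671 0.247 0.046]
scene (290, 230) [0.769 0.201 0.063]
```

View pics/side_br.png

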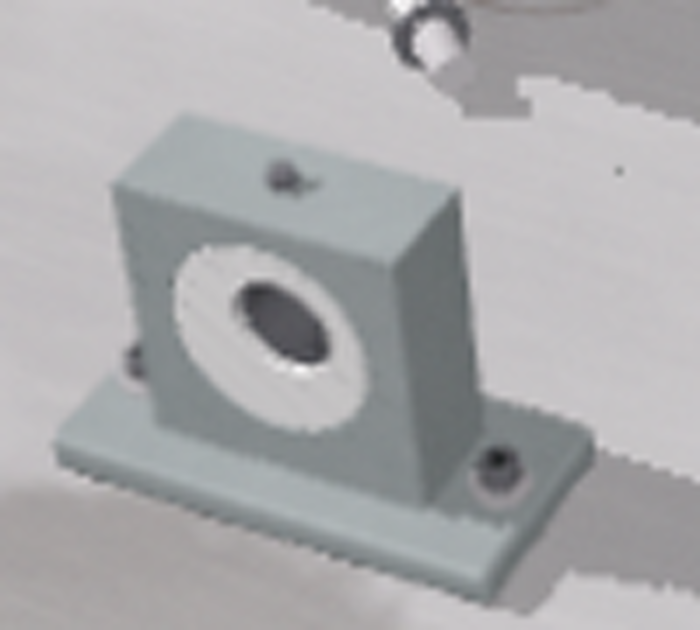

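View pics/side_rest.png

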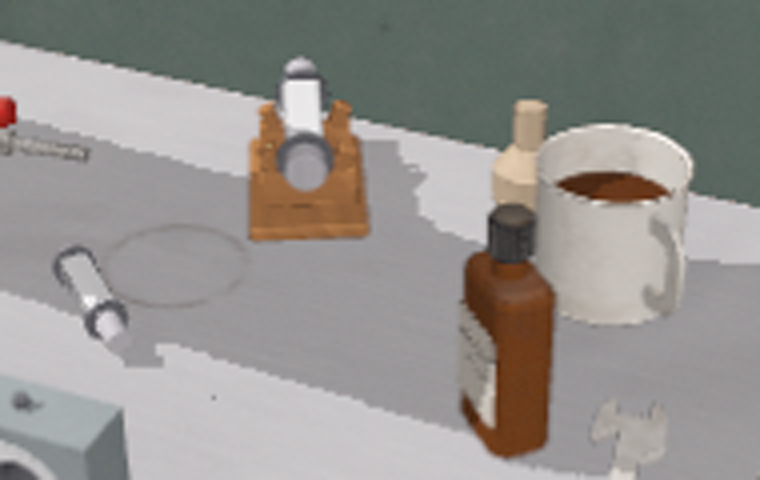

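View pics/scene_rest.png

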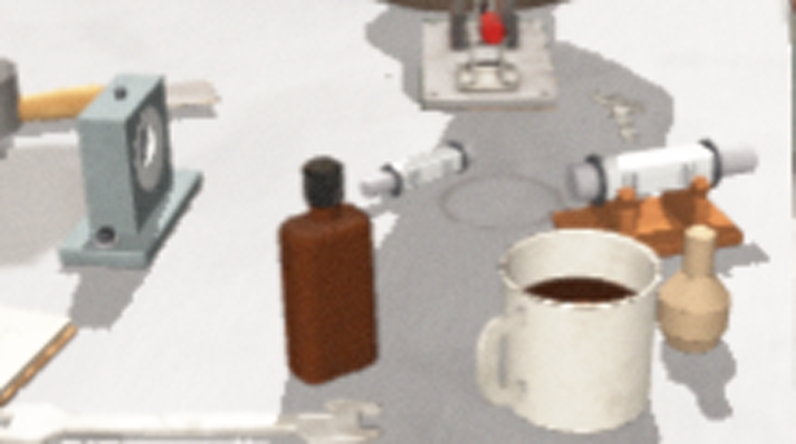

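```bash
cat > m1.py <<'E'
from h import *
f=dict(np.load("f_side.npz")); g=dict(np.load("f_scene.npz"))
def fitplane(p,ax):
    # regress coordinate ax on others, robust
    o=[i for i in range(3) if i!=ax]; k=np.ones(len(p),bool)
    for _ in range(6):
        A=np.c_[p[k][:,o],np.ones(k.sum())]; c=np.linalg.lstsq(A,p[k][:,ax],rcond=None)[0]
        r=p[:,ax]-np.c_[p[:,o],np.ones(len(p))]@c; k=abs(r)<max(.001,2*np.median(abs(r[k])))
    return c,k.sum(),np.std(r[k])
for n,fr in (("side",f),("scene",g)):
    P=cloud(fr); p=P.reshape(-1,3); p=p[~np.isnan(p[:,0])]
    t=p[(abs(p[:,2])<.02)&(p[:,0]>.5)&(p[:,0]<.8)&(abs(p[:,1])<.15)]
    print(n,"table z",np.median(t[t[:,2]<.008,2]))
    b=p[(p[:,0]>.5)&(p[:,0]<.67)&(p[:,1]>-.18)&(p[:,1]<-.07)&(p[:,2]>.006)]
    top=b[(b[:,2]>.084)&(b[:,2]<.1)]; print("top z",np.median(top[:,2]),len(top),top.min(0).round(4),top.max(0).round(4))
    c=cv2.minAreaRect((top[top[:,2]<.095][:,:2]*1000).astype(np.float32)); print("top rect",c)
    ft=b[(b[:,2]>.006)&(b[:,2]<.016)]; print("foot rect",cv2.minAreaRect((ft[:,:2]*1000).astype(np.float32)))
    if n=="side":
        fa=b[(b[:,2]>.03)&(b[:,2]<.085)&(b[:,1]<-.115)&(b[:,0]>.545)&(b[:,0]<.62)]
    else: fa=b[(b[:,2]>.03)&(b[:,2]<.085)&(b[:,1]>-.125)]
    print("face",len(fa),fitplane(fa,1),np.median(fa[:,1]))
E
python3 m1.py
```

```text
side table z -0.0013458435670852253
top z 0.0904548014466911 671 [ 0.5344 -0.147   0.084 ] [ 0.6151 -0.1098  0.0959]
top rect ((574.7633056640625, -128.51194763183594), (80.48352813720703, 35.208621978759766), 1.6625099182128906)
foot rect ((575.5891723632812, -128.88116455078125), (130.30882263183594, 60.9587516784668), 3.44154691696167)
face 1026 (array([ 0.05495501,  0.00645376, -0.1755478 ]), np.int64(520), np.float64(0.0005222834905383826)) -0.1422728844059347
scene table z 0.0004461435146099757
top z 0.09267565503779884 255 [ 0.5325 -0.1459  0.084 ] [ 0.6164 -0.1103  0.098 ]
top rect ((574.989501953125, -128.64434814453125), (83.93844604492188, 33.498199462890625), 2.2093045711517334)
foot rect ((577.394775390625, -128.00271606445312), (133.1788787841797, 60.260982513427734), 2.2722995281219482)
face 362 (array([ 0.03700404,  0.00371462, -0.13468363]), np.int64(194), np.float64(0.0004896674248714398)) -0.11400995852283732
```

```bash
cat > m2.py <<'E'
from h import *
f=dict(np.load("f_side.npz"))
im=f["pixels"].astype(float); hsv=cv2.cvtColor(f["pixels"],cv2.COLOR_RGB2HSV)
print(im[268:278,160:200:4].astype(int).tolist()[4])
# face frame: yaw, face plane through bracket centre -16 mm along bracket y
yaw=.046; c,s=np.cos(yaw),np.sin(yaw); X=np.array([c,s,0]); N=np.array([-s,c,0]); B=np.array([.575,-.1285,0])
def face(uv,off):
    o,d=ray(f,uv); t=((B+N*off-o)@N)/(d@N); P=o+d*t[:,None]-B; return np.c_[P@X,P[:,2]]*1000
# rectify the face: 0.25 mm per px, x -45..45, z 5..100
xs=np.arange(-45,45,.2); zs=np.arange(98,5,-.2)
gx,gz=np.meshgrid(xs,zs)
for off,name in ((-.016,"r16"),(-.012,"r12")):
    W=B+N*off+gx.ravel()[:,None]/1000*X+gz.ravel()[:,None]/1000*np.array([0,0,1])
    m=project(f,W).astype(np.float32).reshape(gx.shape+(2,))
    o=cv2.remap(f["pixels"],m[...,0],m[...,1],cv2.INTER_CUBIC)
    for k in range(-40,41,10): cv2.putText(o,"|",(int((k+45)/.2)-3,8),0,.35,(255,0,0),1)
    cv2.imwrite("pics/%s.png"%name,cv2.cvtColor(o,cv2.COLOR_RGB2BGR))
    g=cv2.cvtColor(o,cv2.COLOR_RGB2GRAY); hs=cv2.cvtColor(o,cv2.COLOR_RGB2HSV)
    if off==-.016:
        M=((hs[...,1]<22)).astype(np.uint8)
        cs,_=cv2.findContours(M,cv2.RETR_EXTERNAL,cv2.CHAIN_APPROX_NONE)
        for q in sorted(cs,key=cv2.contourArea)[-3:]:
            (a,b),r=cv2.minEnclosingCircle(q); e=cv2.fitEllipse(cv2.convexHull(q)); print("insert",cv2.contourArea(q)*.04,e[0][0]*.2-45,98-e[0][1]*.2,np.array(e[1])*.2)
    D=(g<125).astype(np.uint8); D[:, :]*=1
    cs,_=cv2.findContours(D,cv2.RETR_EXTERNAL,cv2.CHAIN_APPROX_NONE)
    for q in cs:
        if cv2.contourArea(q)>1500:
            e=cv2.fitEllipse(cv2.convexHull(q)); print(name,"dark",e[0][0]*.2-45,98-e[0][1]*.2,np.array(e[1])*.2,cv2.boundingRect(q))
E
python3 m2.py; cd pics; python3 -c "
import cv2;a=cv2.imread('r16.png');b=cv2.imread('r12.png');import numpy as np;c=np.hstack([a,b]);cv2.imwrite('rr.png',cv2.resize(c,None,fx=.88,fy=.88))"
```

```text
[[161, 163, 164], [194, 193, 193], [195, 193, 194], [85, 86, 90], [87, 85, 91], [79, 80, 84], [192, 190, 191], [132, 138, 140], [116, 121, 124], [107, 111, 113]]Traceback (most recent call last):
  File "m2.py", line 23, in <module>
    (a,b),r=cv2.minEnclosingCircle(q); e=cv2.fitEllipse(cv2.convexHull(q)); print("insert",cv2.contourArea(q)*.04,e[0][0]*.2-45,98-e[0][1]*.2,np.array(e[1])*.2)
                                         ~~~~~~~~~~~~~~^^^^^^^^^^^^^^^^^^^
cv2.error: OpenCV(4.12.0) /io/opencv/modules/imgproc/src/shapedescr.cpp:361: error: (-201:Incorrect size of input array) There should be at least 5 points to fit the ellipse in function 'fitEllipseNoDirect'

[ WARN:0@0.020] global loadsave.cpp:275 findDecoder imread_('r12.png'): can't open/read file: check file path/integrity
Traceback (most recent call last):
ValueError: all the input arrays must have same number of dimensions, but the array at index 0 has 3 dimension(s) and the array at index 1 has 1 dimension(s)
```

```bash
sed -i 's/M=((hs\[...,1\]<22)).astype/M=(g>165).astype/; s/cv2.findContours(M,cv2.RETR_EXTERNAL/cv2.findContours(M,cv2.RETR_EXTERNAL/; s/for q in sorted(cs,key=cv2.contourArea)\[-3:\]:/for q in [q for q in cs if cv2.contourArea(q)>5000]:/' m2.py; python3 m2.py; cd pics; python3 -c "
import cv2;a=cv2.imread('r16.png');b=cv2.imread('r12.png');import numpy as np;c=np.hstack([a,b]);cv2.imwrite('rr.png',cv2.resize(c,None,fx=.88,fy=.88))"
```

```text
[[161, 163, 164], [194, 193, 193], [195, 193, 194], [85, 86, 90], [87, 85, 91], [79, 80, 84], [192, 190, 191], [132, 138, 140], [116, 121, 124], [107, 111, 113]]
insert 507.14 -60.00681762695312 16.425311279296864 [ 20.32246094 222.47641602]
insert 2493.16 0.651763916015625 55.150473022460936 [55.65935059 58.40101929]
insert 713.64 102.1867919921875 122.51943359375 [ 24.54166412 122.54259033]
r16 dark 6.162225341796876 62.124246215820314 [21.47663879 26.36018982] (192, 121, 127, 116)
r16 dark 42.830108642578125 55.505462646484375 [ 8.39732895 85.5291687 ] (424, 8, 26, 405)
r12 dark 3.089407348632818 57.93194580078125 [21.62957916 26.60205383] (176, 142, 128, 117)
r12 dark 41.433813476562506 54.113146972656246 [12.57930374 88.40431519] (410, 7, 40, 429)
```

View pics/rr.png

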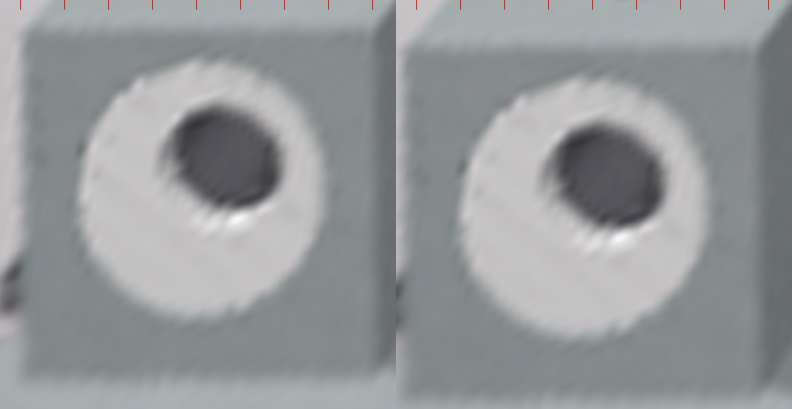

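```bash
cat > m3.py <<'E'
from h import *
f=dict(np.load("f_side.npz")); g=dict(np.load("f_scene.npz"))
for n,fr in (("side",f),("scene",g)):
    P=cloud(fr); p=P.reshape(-1,3); p=p[~np.isnan(p[:,0])]
    b=p[(p[:,0]>.49)&(p[:,0]<.62)&(p[:,1]>.07)&(p[:,1]<.32)&(p[:,2]>.004)&(p[:,2]<.08)]
    bd=b[(b[:,2]<.014)&(b[:,2]>.007)]; print(n,"board",cv2.minAreaRect((bd[:,:2]*1000).astype(np.float32)))
    h=b[b[:,2]>.046]; print(len(h),h.min(0).round(4),h.max(0).round(4),"top med",np.median(h[:,2]))
    h=h[h[:,2]>.05]
    c=h[:,:2].mean(0); u,s,v=np.linalg.svd(h[:,:2]-c); d=v[0]*np.sign(v[0][1]); print("axis",c,d,"yaw deg from +y",np.degrees(np.arctan2(-d[0],d[1])))
    # profile along y: max z & x range
    for y in np.arange(.09,.30,.006):
        k=b[(abs(b[:,1]-y)<.003)&(b[:,2]>.03)]
        if len(k): print(round(y,3),len(k),"zmax %.4f x %.4f..%.4f"%(np.percentile(k[:,2],95),k[:,0].min(),k[:,0].max()))
E
python3 m3.py
```

```text
side board ((535.87890625, 209.35488891601562), (69.27500915527344, 105.74334716796875), 28.910480499267578)
279 [0.4934 0.1608 0.046 ] [0.5685 0.2796 0.0616] top med 0.05401499358035411
axis [0.53383181 0.212031  ] [-0.46971238  0.88281951] yaw deg from +y 28.01562823486048
0.162 28 zmax 0.0522 x 0.5488..0.5617
0.168 56 zmax 0.0550 x 0.5387..0.5688
0.174 60 zmax 0.0577 x 0.5248..0.5685
0.18 31 zmax 0.0601 x 0.5214..0.5651
0.186 24 zmax 0.0570 x 0.5253..0.5671
0.192 19 zmax 0.0554 x 0.5335..0.5706
0.198 37 zmax 0.0551 x 0.5292..0.5736
0.204 22 zmax 0.0556 x 0.5247..0.5711
0.21 14 zmax 0.0555 x 0.5230..0.5466
0.216 13 zmax 0.0555 x 0.5042..0.5430
0.222 39 zmax 0.0548 x 0.4993..0.5397
0.228 21 zmax 0.0556 x 0.4960..0.5370
0.234 14 zmax 0.0560 x 0.5068..0.5353
0.24 39 zmax 0.0552 x 0.4997..0.5466
0.246 39 zmax 0.0601 x 0.4997..0.5481
0.252 23 zmax 0.0599 x 0.5094..0.5415
0.258 7 zmax 0.0553 x 0.5214..0.5267
0.264 4 zmax 0.0537 x 0.4972..0.5045
0.27 9 zmax 0.0537 x 0.4918..0.5102
0.276 5 zmax 0.0532 x 0.4961..0.5092
0.282 1 zmax 0.0524 x 0.5005..0.5005
scene board ((534.7293090820312, 21
[... 373 characters left out ...]
0594 x 0.5407..0.5678
0.18 31 zmax 0.0602 x 0.5445..0.5634
0.186 38 zmax 0.0569 x 0.5366..0.5671
0.192 38 zmax 0.0566 x 0.5342..0.5676
0.198 45 zmax 0.0563 x 0.5342..0.5725
0.204 41 zmax 0.0569 x 0.5272..0.5699
0.21 32 zmax 0.0567 x 0.5257..0.5487
0.216 28 zmax 0.0572 x 0.5191..0.5448
0.222 32 zmax 0.0575 x 0.5186..0.5412
0.228 27 zmax 0.0578 x 0.5179..0.5367
0.234 35 zmax 0.0567 x 0.5063..0.5380
0.24 41 zmax 0.0571 x 0.5006..0.5450
0.246 50 zmax 0.0613 x 0.5052..0.5471
0.252 33 zmax 0.0610 x 0.5180..0.5441
0.258 24 zmax 0.0547 x 0.4998..0.5294
0.264 19 zmax 0.0547 x 0.5006..0.5149
0.27 23 zmax 0.0552 x 0.4952..0.5118
0.276 17 zmax 0.0551 x 0.4993..0.5101
0.282 4 zmax 0.0502 x 0.4995..0.5071
```

```bash
cat > plan.py <<'E'
from h import *
import sys
def plan(pos,yaw,maxstep=40.,maxrot=7.,pitchroll=(-90,0),n=None,s=None):
    s=s or arm.get_state(); T=tool(s); Rt=R.from_euler('xyz',[pitchroll[0],pitchroll[1],yaw],degrees=True)
    R0=R.from_matrix(T[:3,:3]); p=T[:3,3].copy(); pos=np.array(pos)
    rv=(Rt*R0.inv()).as_rotvec()  # world
    d=np.linalg.norm(pos-p)*1000
    k=n or int(max(np.ceil(d/maxstep),np.ceil(np.degrees(np.linalg.norm(rv))/maxrot),1))
    print("t %.2f pos %s rpy %s F %s w %.4f"%(s["t"],p.round(4),np.degrees(s["ee_rot"]).round(2),s["force"].round(1),s["width"]))
    print("dist %.1f mm rot %.1f deg rows %d"%(d,np.degrees(np.linalg.norm(rv)),k))
    out=[]
    for i in range(k):
        Ri=R.from_rotvec(rv*i/k)*R0
        dp=Ri.inv().apply((pos-p)/k*1000); w=Ri.inv().apply(rv/k); 
        out.append('{"dp":%s,"rotation":%s}'%((dp.round(1)+0.).tolist(),(np.degrees(w).round(2)+0.).tolist()))
    print(",\n".join(out))
if __name__=="__main__":
    a=[float(x) for x in sys.argv[1:]]; plan(a[:3],a[3],n=int(a[4]) if len(a)>4 else None)
E
python3 plan.py .535 .2105 .215 118.8
```

```text
t 0.25 pos [ 0.3048 -0.602   0.2261] rpy [-8.995e+01  1.000e-02  2.686e+01] F [ 1.2 -0.2 -0.3] w 0.0875
dist 844.5 mm rot 91.9 deg rows 22
{"dp":[26.0, 0.5, 28.2],"rotation":[0.0, -4.18, 0.0]},
{"dp":[28.0, 0.5, 26.2],"rotation":[0.0, -4.18, 0.0]},
{"dp":[29.8, 0.5, 24.1],"rotation":[0.0, -4.18, 0.0]},
{"dp":[31.5, 0.5, 21.9],"rotation":[0.0, -4.18, 0.0]},
{"dp":[33.0, 0.5, 19.5],"rotation":[0.0, -4.18, 0.0]},
{"dp":[34.4, 0.5, 17.1],"rotation":[0.0, -4.18, 0.0]},
{"dp":[35.5, 0.5, 14.5],"rotation":[0.0, -4.18, 0.0]},
{"dp":[36.5, 0.5, 11.9],"rotation":[0.0, -4.18, 0.0]},
{"dp":[37.3, 0.5, 9.2],"rotation":[0.0, -4.18, 0.0]},
{"dp":[37.8, 0.5, 6.5],"rotation":[0.0, -4.18, 0.0]},
{"dp":[38.2, 0.5, 3.7],"rotation":[0.0, -4.18, 0.0]},
{"dp":[38.4, 0.5, 0.9],"rotation":[0.0, -4.18, 0.0]},
{"dp":[38.3, 0.5, -1.9],"rotation":[0.0, -4.18, 0.0]},
{"dp":[38.1, 0.5, -4.7],"rotation":[0.0, -4.18, 0.0]},
{"dp":[37.7, 0.5, -7.4],"rotation":[0.0, -4.18, 0.0]},
{"dp":[37.0, 0.5, -10.2],"rotation":[0.0, -4.18, 0.0]},
{"dp":[36.2, 0.5, -12.8],"rotation":[0.0, -4.18, 0.0]},
{"dp":[35.1, 0.5, -15.4],"rotation":[0.0, -4.18, 0.0]},
{"dp":[33.9, 0.5, -18.0],"rotation":[0.0, -4.18, 0.0]},
{"dp":[32.5, 0.5, -20.4],"rotation":[0.0, -4.18, 0.0]},
{"dp":[31.0, 0.5, -22.7],"rotation":[0.0, -4.18, 0.0]},
{"dp":[29.2, 0.5, -24.9],"rotation":[0.0, -4.18, 0.0]}
```

>>> {"method": "move_arm", "body": {
  "deltas": [
    {"dp": [26,0,28],"rotation": [0,-4.2,0]},
    {"dp": [28,0,26],"rotation": [0,-4.2,0]},
    {"dp": [30,0,24],"rotation": [0,-4.2,0]},
    {"dp": [31.5,0,22],"rotation": [0,-4.2,0]},
    {"dp": [33,0,19.5],"rotation": [0,-4.2,0]}
  ],
  "jaw": 0
}}

```text
t: 0.67
eef_pos: [0.3554, -0.4172, 0.2218]
ee_rot: [-1.565, 0.001, 0.839]
force: [1.4, 1.1, -0.0]
width: 0.0874
```

>>> {"method": "move_arm", "body": {
  "deltas": [
    {"dp": [34.5,0,17],"rotation": [0,-4.2,0]},
    {"dp": [35.5,0,14.5],"rotation": [0,-4.2,0]},
    {"dp": [36.5,0,12],"rotation": [0,-4.2,0]},
    {"dp": [37,0,9],"rotation": [0,-4.2,0]},
    {"dp": [38,0,6.5],"rotation": [0,-4.2,0]}
  ]
}}

```text
t: 1.08
eef_pos: [0.4054, -0.2233, 0.2222]
ee_rot: [-1.566, -0.001, 1.223]
force: [1.7, 0.3, -0.5]
width: 0.0878
```

```bash
python3 plan.py .535 .2105 .215 118.8
```

```text
t 1.08 pos [ 0.4054 -0.2233  0.2222] rpy [-8.975e+01 -8.000e-02  7.007e+01] F [ 1.7  0.3 -0.5] w 0.0878
dist 452.8 mm rot 48.7 deg rows 12
{"dp":[37.7, 0.7, 2.2],"rotation":[-0.02, -4.06, 0.02]},
{"dp":[37.7, 0.7, -0.5],"rotation":[-0.02, -4.06, 0.02]},
{"dp":[37.6, 0.6, -3.2],"rotation":[-0.02, -4.06, 0.02]},
{"dp":[37.3, 0.6, -5.8],"rotation":[-0.02, -4.06, 0.02]},
{"dp":[36.8, 0.6, -8.5],"rotation":[-0.02, -4.06, 0.02]},
{"dp":[36.1, 0.6, -11.0],"rotation":[-0.02, -4.06, 0.02]},
{"dp":[35.2, 0.6, -13.6],"rotation":[-0.02, -4.06, 0.02]},
{"dp":[34.2, 0.6, -16.0],"rotation":[-0.02, -4.06, 0.02]},
{"dp":[32.9, 0.6, -18.4],"rotation":[-0.02, -4.06, 0.02]},
{"dp":[31.5, 0.6, -20.7],"rotation":[-0.02, -4.06, 0.02]},
{"dp":[30.0, 0.6, -22.9],"rotation":[-0.02, -4.06, 0.02]},
{"dp":[28.3, 0.6, -24.9],"rotation":[-0.02, -4.06, 0.02]}
```

>>> {"method": "move_arm", "body": {
  "deltas": [
    {"dp": [38,0.5,2],"rotation": [0,-4.1,0]},
    {"dp": [38,0.5,-0.5],"rotation": [0,-4.1,0]},
    {"dp": [38,0.5,-3],"rotation": [0,-4.1,0]},
    {"dp": [37.5,0.5,-6],"rotation": [0,-4.1,0]},
    {"dp": [37,0.5,-8.5],"rotation": [0,-4.1,0]}
  ]
}}

```text
t: 1.5
eef_pos: [0.4582, -0.031, 0.2221]
ee_rot: [-1.572, -0.004, 1.6]
force: [1.1, 0.1, -0.1]
width: 0.0873
```

>>> {"method": "move_arm", "body": {
  "deltas": [
    {"dp": [36,0.5,-11],"rotation": [0,-4.1,0]},
    {"dp": [35,0.5,-13.5],"rotation": [0,-4.1,0]},
    {"dp": [34,0.5,-16],"rotation": [0,-4.1,0]},
    {"dp": [33,0.5,-18.5],"rotation": [0,-4.1,0]},
    {"dp": [31.5,0.5,-21],"rotation": [0,-4.1,0]}
  ]
}}

```text
t: 1.92
eef_pos: [0.5066, 0.1616, 0.2224]
ee_rot: [-1.578, -0.004, 1.978]
force: [1.8, -0.3, 0.3]
width: 0.0876
```

```bash
python3 plan.py .535 .2105 .215 118.8
python3 - <<'E'
from h import *
f=grab("wrist"); save(f,"w1.png")
E
```

```text
t 1.92 pos [0.5066 0.1616 0.2224] rpy [-90.41  -0.2  113.35] F [ 1.8 -0.3  0.3] w 0.0876
dist 57.0 mm rot 5.5 deg rows 2
{"dp":[16.8, 3.9, -22.7],"rotation":[0.21, -2.73, 0.09]},
{"dp":[15.7, 3.8, -23.5],"rotation":[0.21, -2.73, 0.09]}
```

View pics/w1.png

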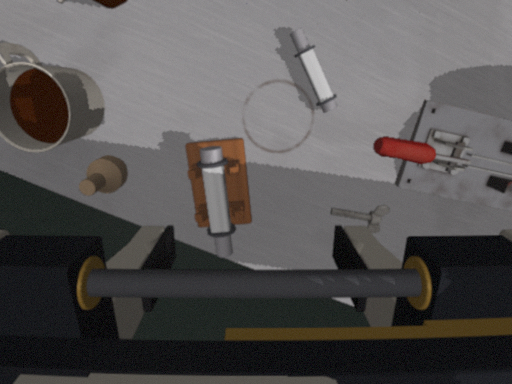

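Run:
```python
from h import *
f=grab("wrist"); np.savez("f_w1.npz",**f); save(f,"w1z.png",(170,130,270,265),6)
for n,uv in (("nogo tip",(210,150)),("collar1",(212,163)),("collar2",(221,230)),("go tip",(225,253))): print(n,on_plane(f,[uv],2,.055).round(4))
```

```text
nogo tip [[0.558  0.1706 0.055 ]]
collar1 [[0.551  0.1827 0.055 ]]
collar2 [[0.5133 0.2507 0.055 ]]
go tip [[0.4982 0.2761 0.055 ]]
```

View pics/w1z.png

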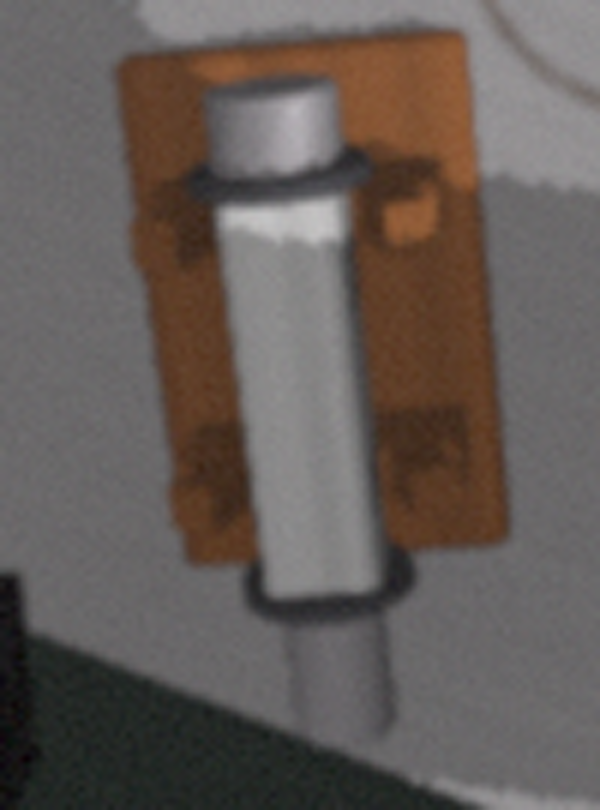

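Run:
```python
from h import *
f=dict(np.load("f_w1.npz"))
p=on_plane(f,np.array([(217,200),(347,200),(268,598),(383,593)])/6+[169.5,129.5],2,.056)
print(p.round(4)); a=(p[0]+p[1])/2; b=(p[2]+p[3])/2; d=b-a; L=np.linalg.norm(d); d/=L
print("mid near",a,"mid far",b,"L",L,"yaw",np.degrees(np.arctan2(-d[0],d[1])),"centre from far", b-d*.038, "from near",a+d*.038,"mid",(a+b)/2)
# axis tip estimates
t=on_plane(f,np.array([(270,85),(345,735)])/6+[169.5,129.5],2,.045); print("nogo tip top approx, go tip",t.round(4))
```

```text
[[0.5572 0.1849 0.056 ]
 [0.5364 0.1757 0.056 ]
 [0.5208 0.2524 0.056 ]
 [0.5016 0.2427 0.056 ]]
mid near [0.54676052 0.18032298 0.056     ] mid far [0.51120063 0.24756523 0.056     ] L 0.0760659389853108 yaw 27.87134338009712 centre from far [0.52896516 0.21397325 0.056     ] from near [0.52899599 0.21391496 0.056     ] mid [0.52898057 0.21394411 0.056     ]
nogo tip top approx, go tip [[0.5567 0.1648 0.045 ]
 [0.4952 0.2796 0.045 ]]
```

>>> {"method": "move_arm", "body": {
  "deltas": [
    {"dp": [15,4,-22],"rotation": [0.2,-2.5,0]},
    {"dp": [14,4,-22],"rotation": [0.2,-2.3,0]},
    {"dp": [0,0,0],"rotation": [0,0,0]}
  ]
}}

```text
t: 2.27
eef_pos: [0.5359, 0.2121, 0.2138]
ee_rot: [-1.571, -0.003, 2.071]
force: [0.1, 0.0, 0.2]
width: 0.0874
```

Run:
```python
from h import *
s=arm.get_state(); print(s["t"],s["eef_pos"],np.degrees(s["ee_rot"]),s["qd"].round(3))
f=grab("wrist"); np.savez("f_w2.npz",**f); save(f,"w2z.png",(150,90,290,240),4)
```

```text
2.2667 [0.53591247 0.212141   0.21383087] [-90.01890789  -0.18748173 118.67129066] [-0.005 -0.039 -0.043 -0.006 -0.013 -0.023]
```

View pics/w2z.png

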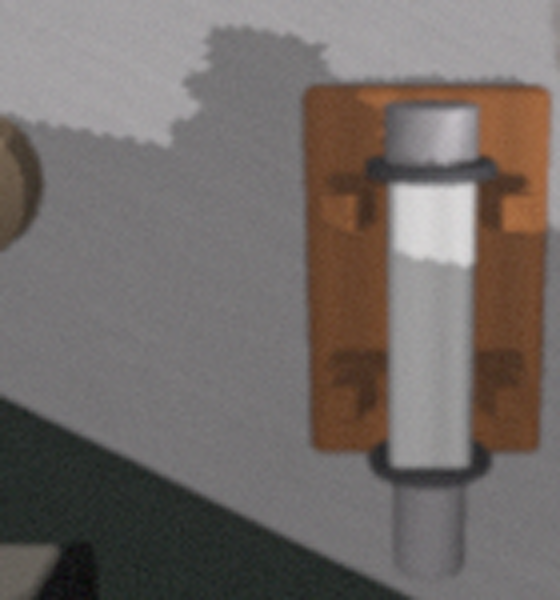

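Run:
```python
from h import *
f=dict(np.load("f_w2.npz"))
p=on_plane(f,np.array([(390,182),(476,182),(390,467),(471,467)])/4+[149.5,89.5],2,.056)
a=(p[0]+p[1])/2; b=(p[2]+p[3])/2; d=b-a; L=np.linalg.norm(d); d/=L
print("L",L,"yaw",np.degrees(np.arctan2(-d[0],d[1])),"mid",(a+b)/2,np.linalg.norm(p[0]-p[1]))
# board corners at z=.010
q=on_plane(f,np.array([(303,88),(550,88),(314,452),(540,452)])/4+[149.5,89.5],2,.010)
print("board",q.round(4).tolist(),q.mean(0)); d=(q[2]+q[3]-q[0]-q[1])[:2]; print(np.linalg.norm(d)/2,np.degrees(np.arctan2(-d[0],d[1])))
```

```text
L 0.0758667150806953 yaw 28.422375775557544 mid [0.52995935 0.2140094  0.056     ] 0.021324558928745536
board [[0.5884, 0.1811, 0.01], [0.5282, 0.1481, 0.01], [0.536, 0.2759, 0.01], [0.4758, 0.2429, 0.01]] [0.5321163 0.2119968 0.01     ]
0.10830281059044156 28.914581511221314
```

```bash
python3 plan.py .531 .2135 .027 118.7
```

```text
t 2.32 pos [0.535  0.2108 0.214 ] rpy [-89.98  -0.19 118.55] F [-0.2  0.3 -0.3] w 0.0878
dist 187.0 mm rot 0.2 deg rows 5
{"dp":[0.7, 37.4, 0.4],"rotation":[0.0, -0.03, 0.04]},
{"dp":[0.7, 37.4, 0.4],"rotation":[0.0, -0.03, 0.04]},
{"dp":[0.8, 37.4, 0.4],"rotation":[0.0, -0.03, 0.04]},
{"dp":[0.8, 37.4, 0.4],"rotation":[0.0, -0.03, 0.04]},
{"dp":[0.8, 37.4, 0.4],"rotation":[0.0, -0.03, 0.04]}
```

>>> {"method": "move_arm", "body": {
  "deltas": [
    {"dp": [0.8,37,0.4],"rotation": [0,0,0]},
    {"dp": [0.8,37,0.4],"rotation": [0,0,0]},
    {"dp": [0.8,37,0.4],"rotation": [0,0,0]},
    {"dp": [0.8,25,0.4],"rotation": [0,0,0]}
  ]
}}

```text
t: 2.65
eef_pos: [0.5363, 0.215, 0.0819]
ee_rot: [-1.586, -0.005, 2.067]
force: [-0.5, -0.2, -1.0]
width: 0.0874
```

```bash
python3 plan.py .531 .2135 .026 118.7
python3 - <<'E'
from h import *
f=grab("wrist"); np.savez("f_w3.npz",**f); save(f,"w3.png")
f=grab("side"); save(f,"s3.png",(200,110,320,230),5)
E
```

```text
t 2.65 pos [0.5363 0.215  0.0819] rpy [-90.89  -0.27 118.46] F [-0.5 -0.2 -1. ] w 0.0874
dist 56.2 mm rot 1.0 deg rows 2
{"dp":[0.5, 27.9, 3.1],"rotation":[0.44, -0.12, 0.13]},
{"dp":[0.6, 27.9, 2.9],"rotation":[0.44, -0.12, 0.13]}
```

View pics/w3.png

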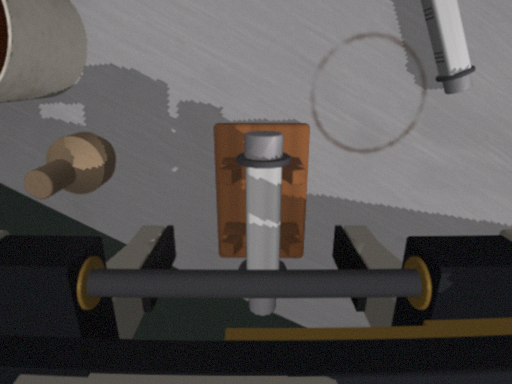

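View pics/s3.png

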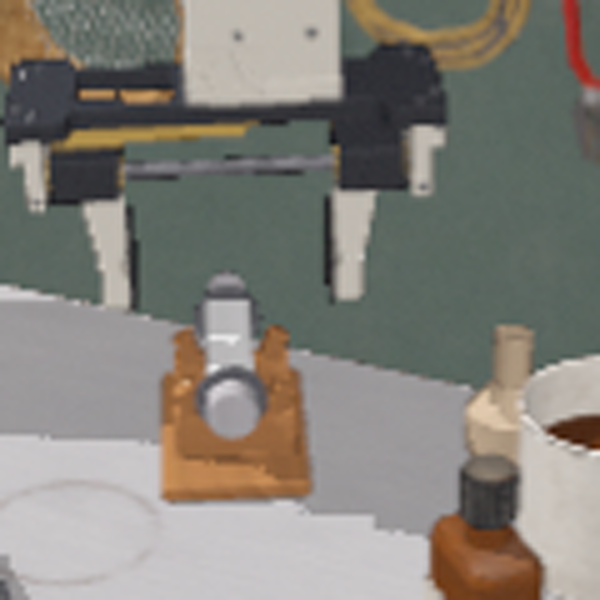

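>>> {"method": "move_arm", "body": {
  "deltas": [
    {"dp": [0.5,28,3.5],"rotation": [0.45,0,0]},
    {"dp": [0.5,26,3],"rotation": [0.45,0,0]},
    {"dp": [0,0,0],"rotation": [0,0,0]}
  ]
}}

```text
t: 3.0
eef_pos: [0.5317, 0.2123, 0.0308]
ee_rot: [-1.571, -0.003, 2.067]
force: [-0.1, 0.0, -0.8]
width: 0.0881
```

```bash
python3 plan.py .531 .2135 .026 118.7
python3 - <<'E'
from h import *
f=grab("wrist"); np.savez("f_w3.npz",**f); save(f,"w4.png")
f=grab("side"); save(f,"s4.png",(200,110,320,230),5)
E
```

```text
t 3.00 pos [0.5317 0.2123 0.0308] rpy [-89.99  -0.19 118.42] F [-0.1  0.  -0.8] w 0.0881
dist 5.0 mm rot 0.3 deg rows 1
{"dp":[1.4, 4.8, 0.1],"rotation":[-0.01, -0.28, 0.19]}
```

View pics/w4.png

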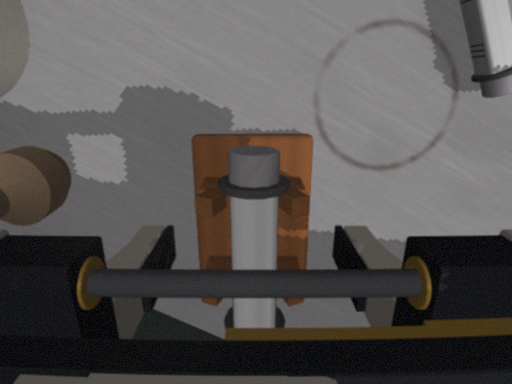

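View pics/s4.png

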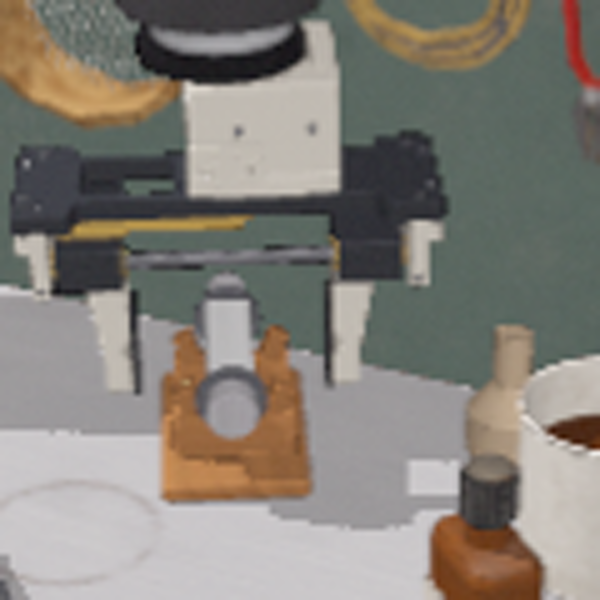

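Run:
```python
from h import *
f=dict(np.load("f_w3.npz")); s=arm.get_state(); T=tool(s)
for uv,z in (((254,191),.056),((254,150),.057),((254,181),.062)):
    p=on_plane(f,[uv],2,z)[0]; print(((p-T[:3,3])@T[:3,:3]*1000).round(1))
```

```text
[-37.7 -21.7   3.2]
[-56.3 -22.8   3.2]
[-44.2 -27.7   3.1]
```

>>> {"method": "move_arm", "body": {
  "deltas": [
    {"dp": [1,5,0],"rotation": [0,-0.3,0.2]},
    {"dp": [0,0.5,0],"rotation": [0,0,0]}
  ]
}}

```text
t: 3.27
eef_pos: [0.536, 0.2161, 0.0334]
ee_rot: [-1.583, -0.0, 2.074]
force: [-0.5, 0.3, 0.1]
width: 0.0877
```

>>> {"method": "move_arm", "body": {
  "deltas": [
    {"dp": [0,0,0],"rotation": [0,0,0]},
    {"dp": [0,0,0],"rotation": [0,0,0]},
    {"dp": [0,0,0],"rotation": [0,0,0]},
    {"dp": [0,0,0],"rotation": [0,0,0]},
    {"dp": [0,0,0],"rotation": [0,0,0]}
  ],
  "jaw": 255,
  "squeeze": 45
}}

```text
t: 3.68
eef_pos: [0.5385, 0.218, 0.0387]
ee_rot: [-1.591, -0.001, 2.075]
force: [0.8, -0.0, -0.3]
width: 0.0599
```

```bash
python3 plan.py .531 .2135 .026 118.7 3
```

```text
t 3.68 pos [0.5385 0.218  0.0387] rpy [-9.1150e+01 -7.0000e-02  1.1887e+02] F [ 0.8 -0.  -0.3] w 0.0599
dist 15.4 mm rot 1.2 deg rows 3
{"dp":[-0.1, 4.2, 3.0],"rotation":[0.38, 0.06, 0.02]},
{"dp":[-0.1, 4.2, 3.0],"rotation":[0.38, 0.06, 0.02]},
{"dp":[-0.1, 4.2, 2.9],"rotation":[0.38, 0.06, 0.02]}
```

>>> {"method": "move_arm", "body": {
  "deltas": [
    {"dp": [0,5.3,3.6],"rotation": [0.5,0,0]},
    {"dp": [0,5.3,3.6],"rotation": [0.5,0,0]},
    {"dp": [0,5.3,3.6],"rotation": [0.5,0,0]}
  ]
}}

```text
t: 3.93
eef_pos: [0.5294, 0.2132, 0.0229]
ee_rot: [-1.566, -0.002, 2.075]
force: [0.4, -0.3, 0.2]
width: 0.0394
```

```bash
python3 plan.py .531 .2135 .026 118.7 2
```

```text
t 3.93 pos [0.5294 0.2132 0.0229] rpy [-8.9700e+01 -9.0000e-02  1.1889e+02] F [ 0.4 -0.3  0.2] w 0.0394
dist 3.5 mm rot 0.4 deg rows 2
{"dp":[-0.3, -1.6, -0.8],"rotation":[-0.15, 0.09, 0.05]},
{"dp":[-0.3, -1.6, -0.8],"rotation":[-0.15, 0.09, 0.05]}
```

>>> {"method": "move_arm", "body": {
  "deltas": [
    {"dp": [0,-0.5,0],"rotation": [0,0,0]},
    {"dp": [0,0,0],"rotation": [0,0,0]}
  ]
}}

```text
t: 4.1
eef_pos: [0.528, 0.2122, 0.0212]
ee_rot: [-1.561, -0.001, 2.075]
force: [2.0, 0.7, 1.1]
width: 0.0263
```

```bash
python3 plan.py .531 .2135 .026 118.7 2
python3 - <<'E'
from h import *
print(arm.get_state()["qd"].round(4), arm.get_state()["joint_efforts"].round(2))
f=grab("wrist"); save(f,"w5.png")
E
python3 plan.py .531 .2135 .026 118.7 2|head -1
```

```text
t 4.10 pos [0.528  0.2122 0.0212] rpy [-8.9450e+01 -7.0000e-02  1.1887e+02] F [2.  0.7 1.1] w 0.0263
dist 5.8 mm rot 0.6 deg rows 2
{"dp":[-0.2, -2.4, -1.6],"rotation":[-0.27, 0.08, 0.03]},
{"dp":[-0.2, -2.4, -1.6],"rotation":[-0.27, 0.08, 0.03]}
[-0.0004  0.0164 -0.0027 -0.0003  0.0111  0.0019] [-2.100e-01 -5.164e+01  1.815e+01  4.200e+00 -8.200e-01  1.000e-02]
t 4.15 pos [0.5288 0.2128 0.0214] rpy [-8.9560e+01 -7.0000e-02  1.1889e+02] F [8.9 1.3 0.9] w 0.0225
```

View pics/w5.png

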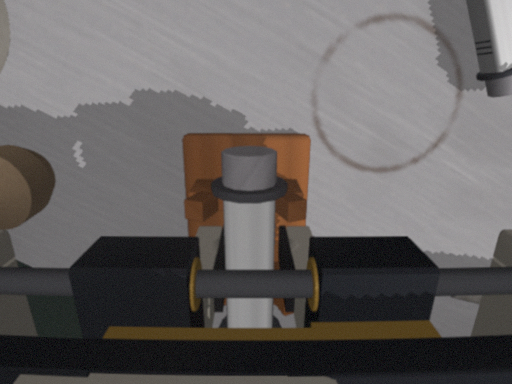

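>>> {"method": "move_arm", "body": {
  "deltas": [
    {"dp": [0,0,0],"rotation": [0,0,0]},
    {"dp": [0,-3,0],"rotation": [0,0,0]},
    {"dp": [0,-8,0],"rotation": [0,0,0]}
  ]
}}

```text
t: 4.4
eef_pos: [0.5276, 0.212, 0.0307]
ee_rot: [-1.559, -0.001, 2.074]
force: [-1.1, 0.3, -3.1]
width: 0.0218
```

```bash
python3 plan.py .531 .2135 .17 118.7
python3 - <<'E'
from h import *
f=grab("wrist"); save(f,"w6.png")
f=grab("side"); save(f,"s6.png",(200,110,320,230),5)
E
```

```text
t 4.40 pos [0.5276 0.212  0.0307] rpy [-8.9320e+01 -6.0000e-02  1.1884e+02] F [-1.1  0.3 -3.1] w 0.0218
dist 139.3 mm rot 0.7 deg rows 4
{"dp":[0.0, -34.8, -0.5],"rotation":[-0.17, 0.04, 0.01]},
{"dp":[0.0, -34.8, -0.6],"rotation":[-0.17, 0.04, 0.01]},
{"dp":[-0.1, -34.8, -0.7],"rotation":[-0.17, 0.04, 0.01]},
{"dp":[-0.1, -34.8, -0.8],"rotation":[-0.17, 0.04, 0.01]}
```

View pics/s6.png

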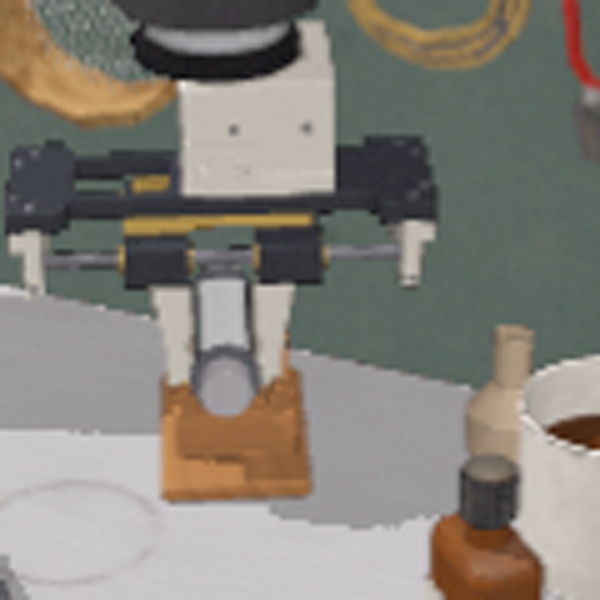

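>>> {"method": "move_arm", "body": {
  "deltas": [
    {"dp": [0,-30,0],"rotation": [-0.2,0,0]},
    {"dp": [0,-35,0],"rotation": [-0.2,0,0]},
    {"dp": [0,-35,0],"rotation": [-0.2,0,0]},
    {"dp": [0,-30,0],"rotation": [-0.1,0,0]}
  ]
}}

```text
t: 4.83
eef_pos: [0.5239, 0.2091, 0.1595]
ee_rot: [-1.558, 0.0, 2.072]
force: [1.2, 0.7, -3.4]
width: 0.0218
```

```bash
python3 plan.py .59 -.245 .17 92.6
python3 - <<'E'
from h import *
f=grab("scene"); save(f,"c7.png",(200,60,360,220),4)
E
```

```text
t 4.83 pos [0.5239 0.2091 0.1595] rpy [-8.9250e+01  1.0000e-02  1.1874e+02] F [ 1.2  0.7 -3.4] w 0.0218
dist 459.0 mm rot 26.2 deg rows 12
{"dp":[-35.8, -0.7, 13.4],"rotation":[-0.06, 2.18, -0.02]},
{"dp":[-36.3, -0.7, 12.0],"rotation":[-0.06, 2.18, -0.02]},
{"dp":[-36.7, -0.7, 10.6],"rotation":[-0.06, 2.18, -0.02]},
{"dp":[-37.1, -0.8, 9.2],"rotation":[-0.06, 2.18, -0.02]},
{"dp":[-37.4, -0.8, 7.8],"rotation":[-0.06, 2.18, -0.02]},
{"dp":[-37.7, -0.8, 6.4],"rotation":[-0.06, 2.18, -0.02]},
{"dp":[-37.9, -0.8, 4.9],"rotation":[-0.06, 2.18, -0.02]},
{"dp":[-38.1, -0.8, 3.5],"rotation":[-0.06, 2.18, -0.02]},
{"dp":[-38.2, -0.8, 2.0],"rotation":[-0.06, 2.18, -0.02]},
{"dp":[-38.2, -0.8, 0.6],"rotation":[-0.06, 2.18, -0.02]},
{"dp":[-38.2, -0.9, -0.9],"rotation":[-0.06, 2.18, -0.02]},
{"dp":[-38.2, -0.9, -2.3],"rotation":[-0.06, 2.18, -0.02]}
```

View pics/c7.png

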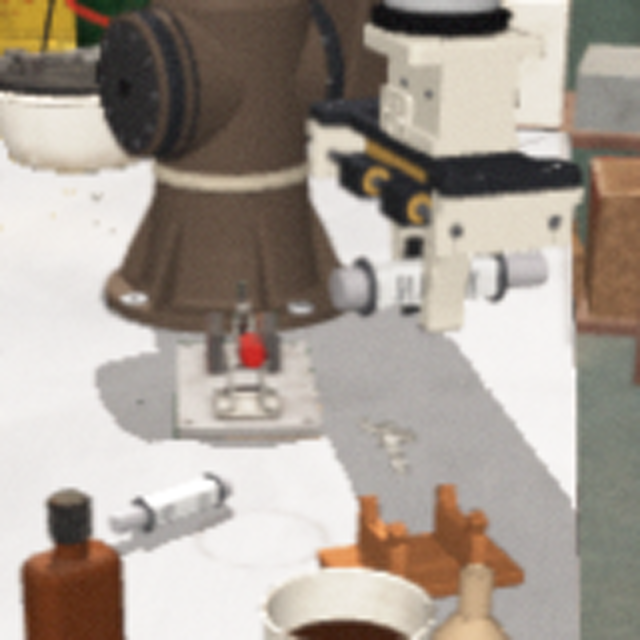

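Run:
```python
from h import *
P=np.vstack([cloud(dict(np.load(n))).reshape(-1,3) for n in ("f_side.npz","f_scene.npz")]); P=P[~np.isnan(P[:,0])]
for y in np.arange(-.44,-.08,.03):
    r=[]
    for x in np.arange(.40,.80,.03):
        k=P[(abs(P[:,0]-x)<.015)&(abs(P[:,1]-y)<.015)&(P[:,2]<.4)]; r.append("%4d"%(1000*np.percentile(k[:,2],97)) if len(k)>2 else "   .")
    print("%.2f"%y,*r)
print("x   ",*["%4d"%(1000*x) for x in np.arange(.40,.80,.03)])
```

```text
-0.44    2    0    0    .    .    .  131  132  132  131    2    1    2    2
-0.41    2    1    0    1    .    .  131  131  131  131   12    2    2    1
-0.38    2    2    1    1    .    .    .   95   95   95   13    2    1    2
-0.35    0   43   43    1    1    1  130  130  129  129   12    2    1    2
-0.32   45   44   44   19    1    1  128  129  129  128   12    2    1    2
-0.29   45   45   45    2    1    2   19   93   96   93   12    2    1    1
-0.26   24   23    1    2    1    1    1    1    0    0    9   15   16   15
-0.23   24   19    1    1    1    1    1    1    1    1   10   12   12   11
-0.20   10    0    0    1    1    1    1    1    1    0   10   11   12   12
-0.17   10    0    0    0   11   11   10    9    1    1    9   11   12   12
-0.14    2    1    1    0   80   92   93   92   19    1    1   10   11   12
-0.11    1    1    1    1   83   93   93   91   17    1    1   10   10   11
x     400  430  460  490  520  550  580  610  640  670  700  730  760  790
```

Run:
```python
from h import *
for n in ("f_side.npz","f_scene.npz"):
    P=cloud(dict(np.load(n))).reshape(-1,3); P=P[~np.isnan(P[:,0])]
    print(n)
    for y in np.arange(-.325,-.25,.005):
        k=P[(abs(P[:,1]-y)<.0025)&(P[:,0]>.52)&(P[:,0]<.72)&(P[:,2]>.03)&(P[:,2]<.2)]
        if len(k): print("%.3f"%y,len(k),"x %.3f..%.3f z %.3f..%.3f"%(k[:,0].min(),k[:,0].max(),k[:,2].min(),k[:,2].max()))
f=dict(np.load("f_scene.npz")); save(f,"vise.png",(20,110,220,260),4)
```

```text
f_side.npz
-0.325 201 x 0.594..0.669 z 0.030..0.131
-0.320 177 x 0.600..0.663 z 0.031..0.130
-0.315 75 x 0.609..0.663 z 0.031..0.126
-0.310 83 x 0.651..0.663 z 0.046..0.096
-0.305 89 x 0.642..0.663 z 0.045..0.097
-0.300 108 x 0.637..0.662 z 0.047..0.095
-0.295 44 x 0.636..0.662 z 0.048..0.095
f_scene.npz
-0.325 112 x 0.605..0.669 z 0.030..0.131
-0.320 266 x 0.600..0.667 z 0.031..0.131
-0.315 132 x 0.604..0.662 z 0.031..0.130
-0.310 84 x 0.601..0.663 z 0.030..0.098
-0.305 77 x 0.601..0.663 z 0.049..0.098
-0.300 135 x 0.600..0.662 z 0.046..0.098
-0.295 122 x 0.601..0.661 z 0.048..0.098
```

View pics/vise.png

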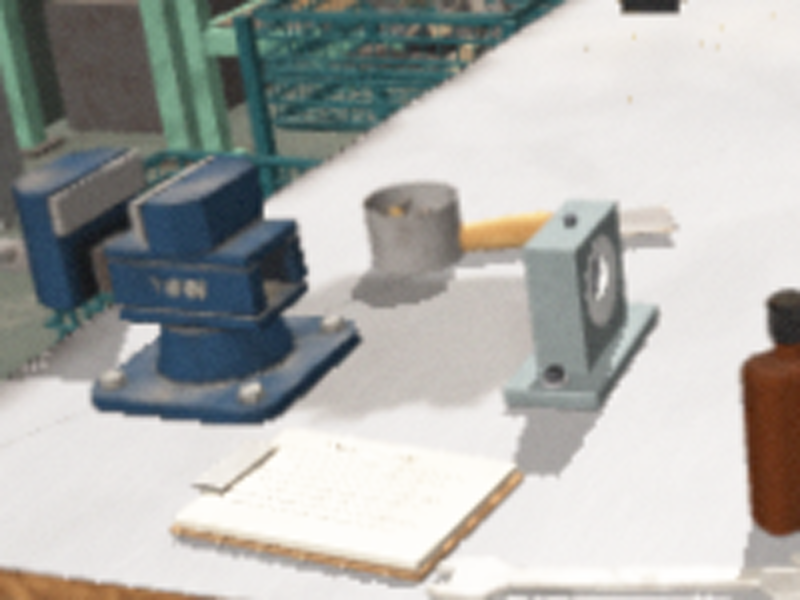

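>>> {"method": "move_arm", "body": {
  "deltas": [
    {"dp": [-36,-1,13],"rotation": [-0.1,2.2,0]},
    {"dp": [-36,-1,12],"rotation": [-0.1,2.2,0]},
    {"dp": [-37,-1,10.5],"rotation": [-0.1,2.2,0]},
    {"dp": [-37,-1,9],"rotation": [-0.1,2.2,0]},
    {"dp": [-37,-1,8],"rotation": [-0.1,2.2,0]}
  ]
}}

```text
t: 5.3
eef_pos: [0.5563, 0.024, 0.1764]
ee_rot: [-1.587, -0.004, 1.886]
force: [1.4, -0.3, -2.2]
width: 0.0213
```

```bash
python3 plan.py .5837 -.2212 .16 92.6
```

```text
t 5.30 pos [0.5563 0.024  0.1764] rpy [-90.95  -0.25 108.08] F [ 1.4 -0.3 -2.2] w 0.0213
dist 247.3 mm rot 15.5 deg rows 7
{"dp":[-34.5, 2.1, 7.2],"rotation":[0.13, 2.21, 0.05]},
{"dp":[-34.8, 2.1, 5.8],"rotation":[0.13, 2.21, 0.05]},
{"dp":[-35.0, 2.2, 4.5],"rotation":[0.13, 2.21, 0.05]},
{"dp":[-35.1, 2.2, 3.1],"rotation":[0.13, 2.21, 0.05]},
{"dp":[-35.2, 2.2, 1.8],"rotation":[0.13, 2.21, 0.05]},
{"dp":[-35.3, 2.3, 0.4],"rotation":[0.13, 2.21, 0.05]},
{"dp":[-35.2, 2.3, -1.0],"rotation":[0.13, 2.21, 0.05]}
```

>>> {"method": "move_arm", "body": {
  "deltas": [
    {"dp": [-35,1,7],"rotation": [0.15,2.2,0]},
    {"dp": [-35,1,6],"rotation": [0.15,2.2,0]},
    {"dp": [-35,1.5,4.5],"rotation": [0.15,2.2,0]},
    {"dp": [-35,2,3],"rotation": [0.15,2.2,0]},
    {"dp": [-35,2,2],"rotation": [0.15,2.2,0]}
  ]
}}

```text
t: 5.72
eef_pos: [0.573, -0.1604, 0.1683]
ee_rot: [-1.575, -0.008, 1.685]
force: [-0.1, 0.7, -3.4]
width: 0.0218
```

```bash
python3 plan.py .5837 -.2212 .15 92.6
```

```text
t 5.72 pos [ 0.573  -0.1604  0.1683] rpy [-90.23  -0.46  96.53] F [-0.1  0.7 -3.4] w 0.0218
dist 64.4 mm rot 4.0 deg rows 2
{"dp":[-30.9, 8.9, -1.8],"rotation":[0.11, 1.96, 0.23]},
{"dp":[-30.8, 9.1, -2.9],"rotation":[0.11, 1.96, 0.23]}
```

>>> {"method": "move_arm", "body": {
  "deltas": [
    {"dp": [-31,5,-2],"rotation": [0.1,2,0.2]},
    {"dp": [-29,5,-3],"rotation": [0.1,1.9,0.2]},
    {"dp": [0,0,0],"rotation": [0,0,0]}
  ]
}}

```text
t: 5.97
eef_pos: [0.582, -0.2281, 0.1563]
ee_rot: [-1.569, -0.001, 1.606]
force: [0.4, -0.0, -3.0]
width: 0.022
```

```bash
python3 plan.py .5837 -.2212 .08 92.6
python3 - <<'E'
from h import *
f=grab("side"); save(f,"s8.png",(110,190,250,310),5)
f=grab("wrist"); save(f,"w8.png")
E
```

```text
t 5.97 pos [ 0.582  -0.2281  0.1563] rpy [-8.989e+01 -6.000e-02  9.199e+01] F [ 0.4 -0.  -3. ] w 0.0220
dist 76.6 mm rot 0.6 deg rows 2
{"dp":[3.4, 38.2, -1.1],"rotation":[-0.06, -0.3, 0.03]},
{"dp":[3.4, 38.2, -1.0],"rotation":[-0.06, -0.3, 0.03]}
```

View pics/s8.png

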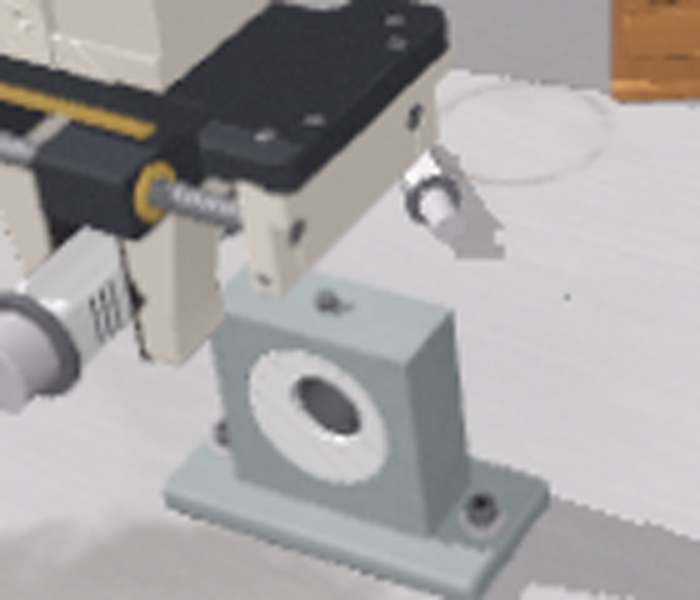

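View pics/w8.png

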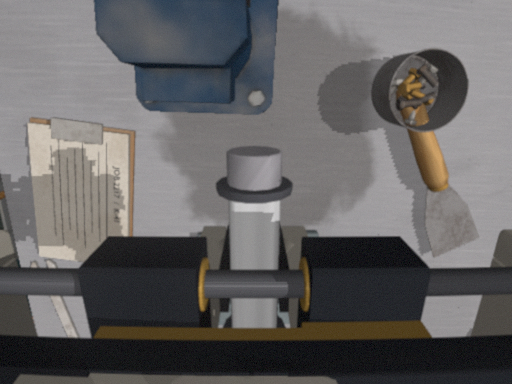

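Run:
```python
from h import *
s=arm.get_state(); print(s["t"],s["eef_pos"],np.degrees(s["ee_rot"]))
f=grab("side"); np.savez("f_s9.npz",**f); save(f,"s9.png",(70,210,190,310),6)
s=arm.get_state(); print(s["t"],s["eef_pos"],np.degrees(s["ee_rot"]))
f=grab("scene"); np.savez("f_c9.npz",**f); save(f,"c9.png",(70,100,220,220),5)
np.save("T9.npy",tool(s))
```

```text
6.0667 [ 0.58169397 -0.22515191  0.15688615] [-89.91125345  -0.119159    92.1578046 ]
6.1167 [ 0.58200162 -0.22419521  0.15740122] [-89.95810673  -0.11649803  92.24432306]
```

View pics/s9.png

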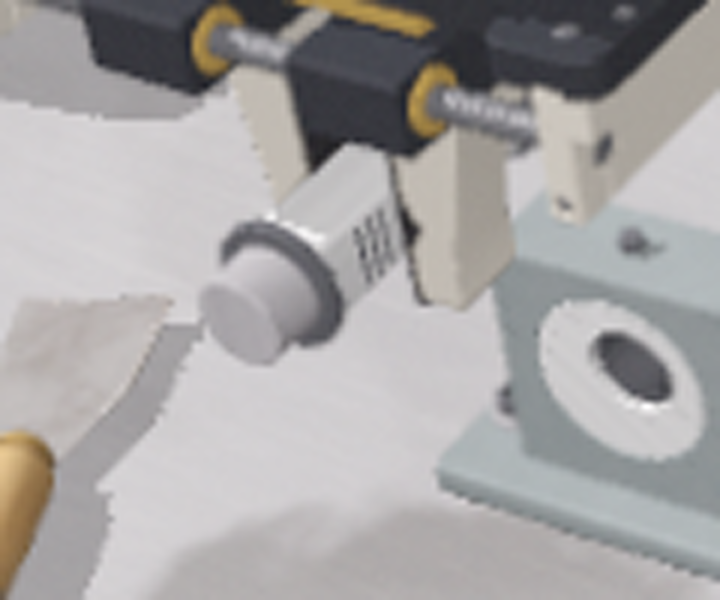

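View pics/c9.png

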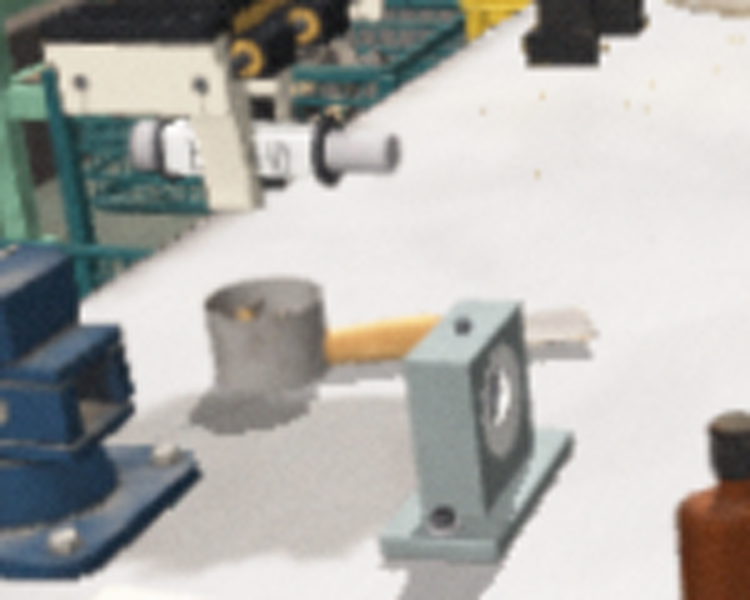

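Run:
```python
from h import *
f=dict(np.load("f_s9.npz")); save(f,"s9z.png",(98,240,132,275),17)
f=dict(np.load("f_c9.npz")); save(f,"c9z.png",(126,118,156,142),20)
```

```text
(no output)
```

View pics/s9z.png

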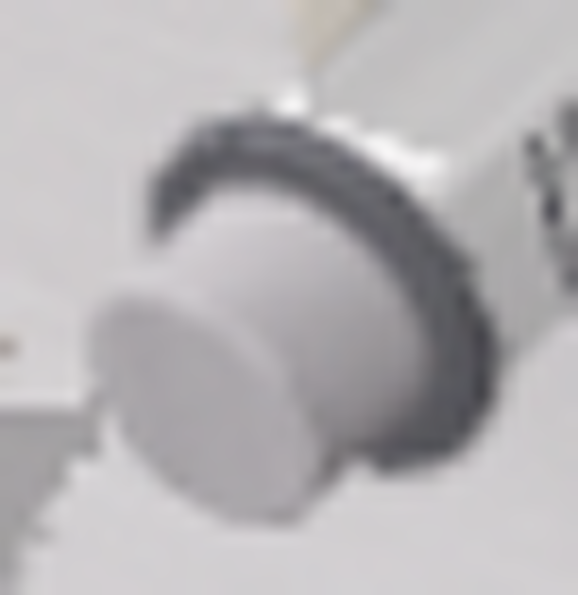

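View pics/c9z.png

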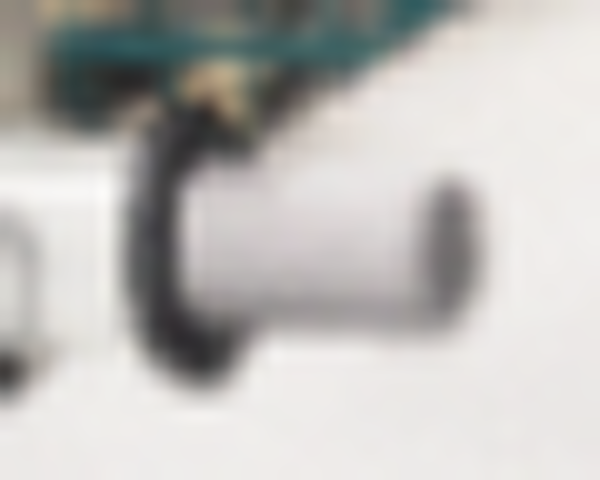

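Run:
```python
from h import *
s9=dict(np.load("f_s9.npz")); c9=dict(np.load("f_c9.npz")); 
T1=np.eye(4); T1[:3,:3]=R.from_euler('xyz',[-89.911,-.119,92.158],degrees=True).as_matrix(); T1[:3,3]=[.58169,-.22515,.15689]
T2=np.load("T9.npy")
for n,f,T,uv,tip in (("nogo side",s9,T1,(109.76,263.47),[-.056,-.0236,0]),("go scene",c9,T2,(148.1,130.0),[.072,-.0236,0])):
    e=T[:3,:3]@tip+T[:3,3]; o,d=ray(f,[uv]); d=d[0]
    print(n,"expected",e.round(4),"px",project(f,e).round(2),"seen",uv)
    for ax in (0,1):
        t=(e[ax]-o[ax])/d[ax]; p=o+t*d; print("   ray at plane",ax,(1000*(p-e)).round(2))
# triangulate both assuming rigid: camera frames share offset? solve point offset along gauge
```

```text
nogo side expected [ 0.5838 -0.2812  0.1804] px [[107.93 263.5 ]] seen (109.76, 263.47)
   ray at plane 0 [ 0.    3.04 -2.19]
   ray at plane 1 [3.66 0.   1.41]
go scene expected [ 0.5792 -0.1523  0.1811] px [[148.29 130.33]] seen (148.1, 130.0)
   ray at plane 0 [ 0.   -0.38  0.79]
   ray at plane 1 [0.79 0.   1.05]
```

```bash
python3 plan.py .5808 -.2256 .0555 92.5 4
```

```text
t 6.17 pos [ 0.5823 -0.2235  0.1578] rpy [-90.    -0.11  92.31] F [-0.4 -0.2 -2.8] w 0.0212
dist 102.3 mm rot 0.2 deg rows 4
{"dp":[-0.5, 25.6, 0.4],"rotation":[0.0, -0.05, 0.03]},
{"dp":[-0.5, 25.6, 0.4],"rotation":[0.0, -0.05, 0.03]},
{"dp":[-0.5, 25.6, 0.4],"rotation":[0.0, -0.05, 0.03]},
{"dp":[-0.5, 25.6, 0.4],"rotation":[0.0, -0.05, 0.03]}
```

>>> {"method": "move_arm", "body": {
  "deltas": [
    {"dp": [-0.5,24,0.4],"rotation": [0,0,0]},
    {"dp": [-0.5,24,0.4],"rotation": [0,0,0]},
    {"dp": [-0.5,20,0.4],"rotation": [0,0,0]},
    {"dp": [-0.5,12,0.4],"rotation": [0,0,0]}
  ]
}}

```text
t: 6.5
eef_pos: [0.585, -0.2212, 0.0818]
ee_rot: [-1.583, -0.0, 1.619]
force: [-0.2, -0.0, -2.8]
width: 0.0212
```

```bash
python3 plan.py .5808 -.2256 .0365 92.5 3
```

```text
t 6.50 pos [ 0.585  -0.2212  0.0818] rpy [-9.070e+01 -2.000e-02  9.276e+01] F [-0.2 -0.  -2.8] w 0.0212
dist 45.7 mm rot 0.7 deg rows 3
{"dp":[-1.4, 15.1, 1.7],"rotation":[0.23, 0.09, 0.01]},
{"dp":[-1.4, 15.1, 1.6],"rotation":[0.23, 0.09, 0.01]},
{"dp":[-1.4, 15.1, 1.5],"rotation":[0.23, 0.09, 0.01]}
```

>>> {"method": "move_arm", "body": {
  "deltas": [
    {"dp": [-2,15,2.2],"rotation": [0.35,0,0]},
    {"dp": [-2,15,2],"rotation": [0.3,0,0]},
    {"dp": [-1.5,12,2],"rotation": [0.3,0,0]}
  ]
}}

```text
t: 6.75
eef_pos: [0.5802, -0.2225, 0.0394]
ee_rot: [-1.569, -0.0, 1.626]
force: [0.1, 0.3, -3.6]
width: 0.0218
```

```bash
python3 plan.py .5808 -.2256 .0355 92.5 2
```

```text
t 6.75 pos [ 0.5802 -0.2225  0.0394] rpy [-8.987e+01 -2.000e-02  9.316e+01] F [ 0.1  0.3 -3.6] w 0.0218
dist 5.0 mm rot 0.7 deg rows 2
{"dp":[-1.6, 2.0, -0.2],"rotation":[-0.06, 0.33, 0.01]},
{"dp":[-1.6, 2.0, -0.2],"rotation":[-0.06, 0.33, 0.01]}
```

>>> {"method": "move_arm", "body": {
  "deltas": [
    {"dp": [-1,2,0],"rotation": [0,0.3,0]},
    {"dp": [-0.5,1,0],"rotation": [0,0.3,0]},
    {"dp": [0,0,0],"rotation": [0,0,0]}
  ]
}}

```text
t: 7.0
eef_pos: [0.5793, -0.2215, 0.0346]
ee_rot: [-1.565, -0.001, 1.618]
force: [-0.1, 0.5, -3.4]
width: 0.0218
```

```bash
python3 plan.py .5805 -.2206 .0355 92.5 2
python3 - <<'E'
from h import *
s=arm.get_state(); np.save("T10.npy",tool(s)); print(s["eef_pos"])
f=grab("scene"); np.savez("f_c10.npz",**f); save(f,"c10.png",(100,130,200,220),7)
s=arm.get_state(); print(s["eef_pos"])
f=grab("side"); np.savez("f_s10.npz",**f); save(f,"s10.png",(70,210,220,330),5)
E
```

```text
t 7.00 pos [ 0.5793 -0.2215  0.0346] rpy [-8.968e+01 -6.000e-02  9.271e+01] F [-0.1  0.5 -3.4] w 0.0218
dist 1.7 mm rot 0.4 deg rows 2
{"dp":[0.4, -0.4, -0.6],"rotation":[-0.16, 0.1, 0.03]},
{"dp":[0.4, -0.4, -0.6],"rotation":[-0.16, 0.1, 0.03]}
[ 0.5793021  -0.22151647  0.03463695]
[ 0.57964804 -0.22156647  0.03508447]
```

View pics/c10.png

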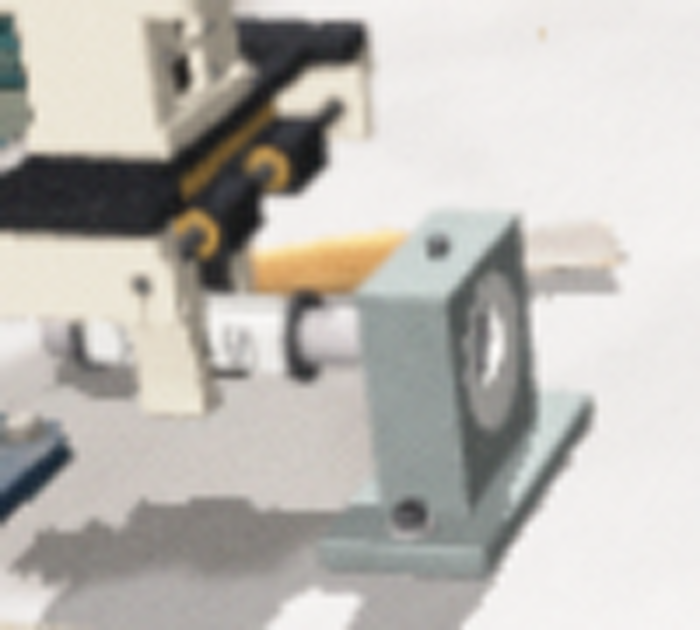

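View pics/s10.png

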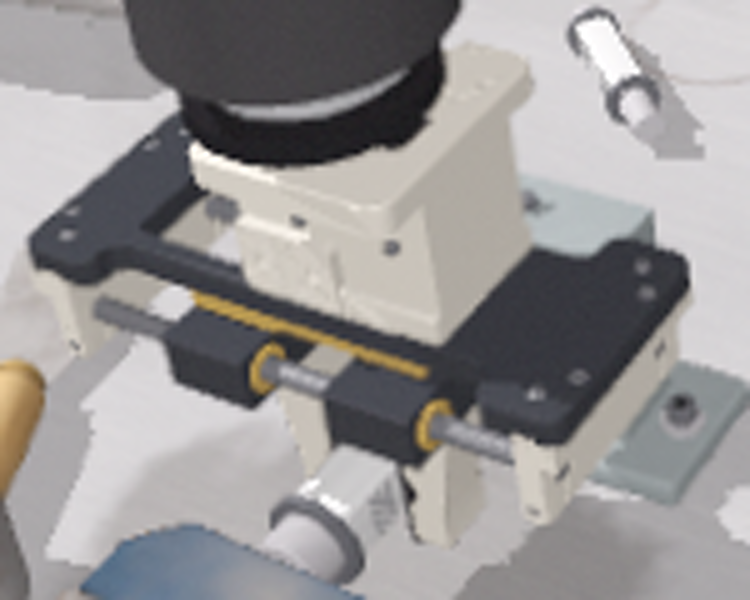

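>>> {"method": "move_arm", "body": {
  "deltas": [
    {"dp": [2,-0.2,-0.6],"rotation": [-0.2,0.2,0]},
    {"dp": [2,0,-0.4],"rotation": [-0.1,0,0]}
  ]
}}

```text
t: 7.27
eef_pos: [0.5818, -0.2178, 0.0371]
ee_rot: [-1.575, -0.0, 1.614]
force: [-0.1, -0.3, -2.6]
width: 0.0214
```

```bash
cat > ax.py <<'E'
# position relative to the bore axis (robot frame): along (gauge centre to face), lateral X, z
from h import *
yaw=np.radians(2.5); X=np.array([np.cos(yaw),np.sin(yaw),0]); N=np.array([-np.sin(yaw),np.cos(yaw),0])
b=np.array([.5771,-.1437,.0355])
s=arm.get_state(); d=(s["eef_pos"]-b)*1000
e=np.degrees(s["ee_rot"])
print("t %.2f along %.2f lat %.2f dz %.2f | rpy err %.2f %.2f %.2f | F along %.1f lat %.1f z %.1f | M %s w %.4f"%(s["t"],d@N,d@X,d[2],e[0]+90,e[1],e[2]-92.5,s["force"]@N,s["force"]@X,s["force"][2],s["moment"].round(2),s["width"]))
E
python3 ax.py
```

```text
t 7.27 along -74.21 lat 1.44 dz 1.63 | rpy err -0.23 -0.02 0.00 | F along -0.3 lat -0.1 z -2.6 | M [-0.01  0.12  0.04] w 0.0214
```

>>> {"method": "move_arm", "body": {
  "deltas": [
    {"dp": [0,1.4,1.2],"rotation": [0.2,0,0]},
    {"dp": [0.5,0.7,0.6],"rotation": [0.1,0,0]}
  ]
}}

```text
t: 7.43
eef_pos: [0.5807, -0.217, 0.0364]
ee_rot: [-1.572, 0.0, 1.615]
force: [-0.4, 0.1, -3.0]
width: 0.0221
```

```bash
python3 ax.py
```

```text
t 7.43 along -73.44 lat 0.44 dz 0.87 | rpy err -0.07 0.00 0.01 | F along 0.1 lat -0.4 z -3.0 | M [-0.    0.11 -0.04] w 0.0221
```

>>> {"method": "move_arm", "body": {
  "deltas": [
    {"dp": [1,1,0.5],"rotation": [0.1,0,0]},
    {"dp": [1,0.6,0.3],"rotation": [0.1,0,0]}
  ]
}}

```text
t: 7.6
eef_pos: [0.5799, -0.2151, 0.0351]
ee_rot: [-1.569, 0.0, 1.615]
force: [-0.6, -0.7, -3.1]
width: 0.0217
```

```bash
python3 ax.py
```

```text
t 7.60 along -71.41 lat -0.34 dz -0.39 | rpy err 0.11 0.01 0.00 | F along -0.7 lat -0.6 z -3.1 | M [ 0.04  0.11 -0.04] w 0.0217
```

>>> {"method": "move_arm", "body": {
  "deltas": [
    {"dp": [1.5,-0.5,-0.4],"rotation": [-0.1,0,0]},
    {"dp": [1.5,-0.2,-0.1],"rotation": [0,0,0]}
  ]
}}

```text
t: 7.77
eef_pos: [0.5802, -0.2124, 0.0357]
ee_rot: [-1.57, 0.001, 1.615]
force: [0.8, -10.8, -3.0]
width: 0.0217
```

```bash
python3 ax.py
```

```text
t 7.77 along -68.74 lat 0.09 dz 0.20 | rpy err 0.03 0.04 0.01 | F along -10.9 lat 0.3 z -3.0 | M [-3.75 -0.08  0.08] w 0.0217
```

>>> {"method": "move_arm", "body": {
  "deltas": [
    {"dp": [-0.3,-0.8,0],"rotation": [0,0,0]},
    {"dp": [0.3,-0.4,0],"rotation": [0,0,0]}
  ]
}}

```text
t: 7.93
eef_pos: [0.5802, -0.2127, 0.037]
ee_rot: [-1.57, 0.001, 1.615]
force: [0.1, -1.3, -3.5]
width: 0.022
```

```bash
python3 ax.py
```

```text
t 7.93 along -69.06 lat 0.13 dz 1.46 | rpy err 0.03 0.08 0.02 | F along -1.3 lat 0.0 z -3.5 | M [-0.85 -0.01  0.02] w 0.0220
```

>>> {"method": "move_arm", "body": {
  "deltas": [
    {"dp": [1,0,0],"rotation": [0,0,0]},
    {"dp": [0.6,0,0],"rotation": [0,0,0]}
  ]
}}

```text
t: 8.1
eef_pos: [0.5804, -0.2123, 0.0372]
ee_rot: [-1.571, 0.003, 1.615]
force: [-0.4, -5.2, -5.0]
width: 0.0216
```

```bash
python3 ax.py
```

```text
t 8.10 along -68.68 lat 0.34 dz 1.71 | rpy err 0.02 0.17 0.03 | F along -5.2 lat -0.7 z -5.0 | M [-1.93 -0.09  0.04] w 0.0216
```

>>> {"method": "move_arm", "body": {
  "deltas": [
    {"dp": [-0.8,0.8,-1],"rotation": [0,0,0]},
    {"dp": [0,0.3,-1.5],"rotation": [0,0,0]},
    {"dp": [0,0,-1.5],"rotation": [0,0,0]}
  ]
}}

```text
t: 8.35
eef_pos: [0.5843, -0.2126, 0.0359]
ee_rot: [-1.57, 0.002, 1.614]
force: [-0.5, 0.3, -3.3]
width: 0.0219
```

```bash
python3 ax.py
```

```text
t 8.35 along -69.15 lat 4.16 dz 0.44 | rpy err 0.04 0.14 0.00 | F along 0.3 lat -0.4 z -3.3 | M [ 0.09  0.04 -0.05] w 0.0219
```

>>> {"method": "move_arm", "body": {
  "deltas": [
    {"dp": [0.2,0.2,-1],"rotation": [0,0,0]},
    {"dp": [0.2,0.2,-1],"rotation": [0,0,0]}
  ]
}}

```text
t: 8.52
eef_pos: [0.5861, -0.2124, 0.0354]
ee_rot: [-1.569, 0.003, 1.615]
force: [-2.0, -4.7, -2.4]
width: 0.0221
```

```bash
python3 ax.py
```

```text
t 8.52 along -69.00 lat 6.01 dz -0.05 | rpy err 0.10 0.15 0.02 | F along -4.6 lat -2.2 z -2.4 | M [-1.44  0.71  0.11] w 0.0221
```

>>> {"method": "move_arm", "body": {
  "deltas": [
    {"dp": [-0.6,-0.8,-0.6],"rotation": [0,0,0]},
    {"dp": [-0.1,-0.4,-0.6],"rotation": [0,0,0]}
  ]
}}

```text
t: 8.68
eef_pos: [0.5863, -0.2127, 0.036]
ee_rot: [-1.567, 0.002, 1.615]
force: [-2.7, -1.7, -2.6]
width: 0.0219
```

```bash
python3 ax.py
```

```text
t 8.68 along -69.35 lat 6.19 dz 0.54 | rpy err 0.24 0.12 0.02 | F along -1.6 lat -2.7 z -2.6 | M [-0.27  0.86  0.16] w 0.0219
```

>>> {"method": "move_arm", "body": {
  "deltas": [
    {"dp": [-0.1,-0.3,2],"rotation": [-0.1,0,0]},
    {"dp": [0,0,2],"rotation": [-0.1,0,0]},
    {"dp": [0,0,1],"rotation": [0,0,0]},
    {"dp": [0,0,1],"rotation": [0,0,0]}
  ]
}}

```text
t: 9.02
eef_pos: [0.5811, -0.2125, 0.0366]
ee_rot: [-1.573, 0.002, 1.615]
force: [-0.4, 0.1, -3.2]
width: 0.0217
```

```bash
python3 ax.py
```

```text
t 9.02 along -68.91 lat 1.02 dz 1.10 | rpy err -0.11 0.10 0.02 | F along 0.1 lat -0.4 z -3.2 | M [0.06 0.03 0.01] w 0.0217
```

>>> {"method": "move_arm", "body": {
  "deltas": [
    {"dp": [-0.2,0.1,1],"rotation": [0,0,0]},
    {"dp": [-0.1,0.1,1],"rotation": [0,0,0]},
    {"dp": [0,0,1],"rotation": [0,0,0]}
  ]
}}

```text
t: 9.27
eef_pos: [0.5787, -0.213, 0.0369]
ee_rot: [-1.575, 0.002, 1.615]
force: [1.0, 0.8, -2.9]
width: 0.0216
```

```bash
python3 ax.py
```

```text
t 9.27 along -69.26 lat -1.46 dz 1.44 | rpy err -0.22 0.11 0.02 | F along 0.8 lat 1.0 z -2.9 | M [-0.03  0.1  -0.  ] w 0.0216
```

>>> {"method": "move_arm", "body": {
  "deltas": [
    {"dp": [0,0.2,0.8],"rotation": [0.1,0,0]},
    {"dp": [0,0.2,0.8],"rotation": [0.1,0,0]}
  ]
}}

```text
t: 9.43
eef_pos: [0.5772, -0.2131, 0.0368]
ee_rot: [-1.572, 0.002, 1.615]
force: [2.9, -0.2, -3.7]
width: 0.0219
```

```bash
python3 ax.py
```

```text
t 9.43 along -69.31 lat -2.94 dz 1.28 | rpy err -0.06 0.11 0.02 | F along -0.3 lat 2.9 z -3.7 | M [-0.02 -0.72 -0.18] w 0.0219
```

>>> {"method": "move_arm", "body": {
  "deltas": [
    {"dp": [0,0,-2],"rotation": [0,0,0]},
    {"dp": [0,0,-1.5],"rotation": [0,0,0]},
    {"dp": [0,0,-0.6],"rotation": [0,0,0]}
  ]
}}

```text
t: 9.68
eef_pos: [0.5814, -0.2128, 0.0368]
ee_rot: [-1.571, 0.002, 1.615]
force: [0.0, -0.1, -2.9]
width: 0.0216
```

```bash
python3 ax.py
```

```text
t 9.68 along -69.22 lat 1.24 dz 1.29 | rpy err -0.04 0.11 0.02 | F along -0.1 lat 0.0 z -2.9 | M [ 0.08  0.1  -0.02] w 0.0216
```

>>> {"method": "move_arm", "body": {
  "deltas": [
    {"dp": [0.8,0,-0.2],"rotation": [0,0,0]},
    {"dp": [0.6,0,0],"rotation": [0,0,0]}
  ]
}}

```text
t: 9.85
eef_pos: [0.5816, -0.2113, 0.0365]
ee_rot: [-1.571, 0.002, 1.615]
force: [0.4, 0.0, -3.7]
width: 0.0217
```

```bash
python3 ax.py
```

```text
t 9.85 along -67.78 lat 1.55 dz 1.04 | rpy err -0.01 0.10 0.01 | F along -0.0 lat 0.4 z -3.7 | M [0.05 0.09 0.03] w 0.0217
```

>>> {"method": "move_arm", "body": {
  "deltas": [
    {"dp": [1.2,0,0],"rotation": [0,0,0]},
    {"dp": [1.2,0,0],"rotation": [0,0,0]},
    {"dp": [1.2,0,0],"rotation": [0,0,0]}
  ]
}}

```text
t: 10.1
eef_pos: [0.5812, -0.2074, 0.0363]
ee_rot: [-1.57, 0.002, 1.614]
force: [0.0, -0.2, -3.2]
width: 0.0217
```

```bash
python3 ax.py
```

```text
t 10.10 along -63.82 lat 1.30 dz 0.75 | rpy err 0.03 0.10 0.00 | F along -0.2 lat 0.0 z -3.2 | M [0.04 0.13 0.01] w 0.0217
```

>>> {"method": "move_arm", "body": {
  "deltas": [
    {"dp": [2,-0.1,-0.1],"rotation": [0,0,0]},
    {"dp": [2,-0.1,-0.1],"rotation": [0,0,0]},
    {"dp": [2,0,0],"rotation": [0,0,0]}
  ]
}}

```text
t: 10.35
eef_pos: [0.581, -0.2008, 0.0365]
ee_rot: [-1.57, 0.002, 1.614]
force: [0.2, -0.2, -2.9]
width: 0.0214
```

```bash
python3 ax.py
```

```text
t 10.35 along -57.26 lat 1.40 dz 0.97 | rpy err 0.03 0.10 -0.00 | F along -0.2 lat 0.1 z -2.9 | M [0.08 0.1  0.01] w 0.0214
```

>>> {"method": "move_arm", "body": {
  "deltas": [
    {"dp": [2.5,0,0],"rotation": [0,0,0]},
    {"dp": [2.5,0,0],"rotation": [0,0,0]},
    {"dp": [2,0,0],"rotation": [0,0,0]}
  ]
}}

```text
t: 10.6
eef_pos: [0.5807, -0.1929, 0.0365]
ee_rot: [-1.57, 0.002, 1.615]
force: [0.5, 0.4, -3.5]
width: 0.0216
```

```bash
python3 ax.py
```

```text
t 10.60 along -49.34 lat 1.43 dz 1.03 | rpy err 0.02 0.10 0.01 | F along 0.4 lat 0.6 z -3.5 | M [-0.   0.1  0. ] w 0.0216
```

>>> {"method": "move_arm", "body": {
  "deltas": [
    {"dp": [1.5,0,0],"rotation": [0,0,0]},
    {"dp": [1,0,0],"rotation": [0,0,0]},
    {"dp": [1,0,0],"rotation": [0,0,0]}
  ]
}}

```text
t: 10.85
eef_pos: [0.5805, -0.1886, 0.0366]
ee_rot: [-1.57, 0.002, 1.615]
force: [0.4, -0.0, -3.3]
width: 0.022
```

```bash
python3 ax.py
```

```text
t 10.85 along -45.00 lat 1.48 dz 1.12 | rpy err 0.02 0.09 0.04 | F along -0.0 lat 0.4 z -3.3 | M [ 0.03  0.11 -0.02] w 0.0220
```

>>> {"method": "move_arm", "body": {
  "deltas": [
    {"dp": [0.8,0,0],"rotation": [0,0,0]},
    {"dp": [0.8,0,0],"rotation": [0,0,0]}
  ]
}}

```text
t: 11.02
eef_pos: [0.5805, -0.1868, 0.0367]
ee_rot: [-1.571, 0.002, 1.615]
force: [0.8, -3.4, -3.1]
width: 0.0216
```

>>> {"method": "move_arm", "body": {
  "deltas": [
    {"dp": [0.8,0,0],"rotation": [0,0,0]},
    {"dp": [0.6,0,0],"rotation": [0,0,0]}
  ]
}}

```text
t: 11.18
eef_pos: [0.5806, -0.1868, 0.0368]
ee_rot: [-1.57, 0.004, 1.616]
force: [0.1, -3.7, -3.9]
width: 0.0215
```

```bash
python3 ax.py
```

```text
t 11.18 along -43.26 lat 1.59 dz 1.31 | rpy err 0.02 0.21 0.07 | F along -3.7 lat -0.1 z -3.9 | M [-1.52 -0.08  0.02] w 0.0215
```

>>> {"method": "move_arm", "body": {
  "deltas": [
    {"dp": [1.5,0,0],"rotation": [0,0,0]},
    {"dp": [1.5,0,0],"rotation": [0,0,0]},
    {"dp": [1.5,0,0],"rotation": [0,0,0]}
  ]
}}

```text
t: 11.43
eef_pos: [0.5805, -0.1869, 0.037]
ee_rot: [-1.57, 0.009, 1.616]
force: [0.4, -9.9, -4.8]
width: 0.0216
```

```bash
python3 ax.py;  python3 - <<'E'
from h import *
f=grab("scene"); save(f,"c11.png",(100,130,200,220),7)
E
```

```text
t 11.43 along -43.30 lat 1.56 dz 1.47 | rpy err 0.04 0.49 0.10 | F along -9.9 lat -0.0 z -4.8 | M [-3.25 -0.25  0.07] w 0.0216
```

View pics/c11.png

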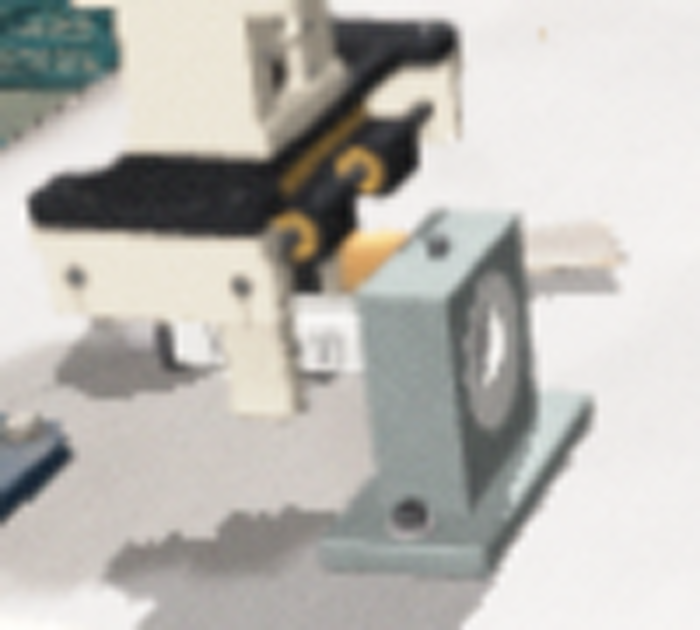

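>>> {"method": "move_arm", "body": {
  "deltas": [
    {"dp": [-1.5,0.1,0],"rotation": [0,0,-0.3]},
    {"dp": [-3,0.1,0],"rotation": [0,0,-0.2]},
    {"dp": [-4,0,0],"rotation": [0,0,0]},
    {"dp": [-4,0,0],"rotation": [0,0,0]}
  ]
}}

```text
t: 11.82
eef_pos: [0.581, -0.2002, 0.0367]
ee_rot: [-1.57, -0.001, 1.616]
force: [-1.1, -0.7, -3.7]
width: 0.0217
```

```bash
python3 ax.py
```

```text
t 11.82 along -56.62 lat 1.39 dz 1.19 | rpy err 0.05 -0.05 0.09 | F along -0.7 lat -1.1 z -3.7 | M [-0.04  0.08 -0.  ] w 0.0217
```

>>> {"method": "move_arm", "body": {
  "deltas": [
    {"dp": [-5,0,0],"rotation": [0,0,0]},
    {"dp": [-5,0,0],"rotation": [0,0,0]},
    {"dp": [-5,0,0],"rotation": [0,0,0]},
    {"dp": [-3,0,0],"rotation": [0,0,0]}
  ]
}}

```text
t: 12.15
eef_pos: [0.582, -0.2201, 0.0367]
ee_rot: [-1.57, -0.001, 1.616]
force: [0.2, -0.3, -2.3]
width: 0.0219
```

```bash
python3 ax.py
```

```text
t 12.15 along -76.59 lat 1.55 dz 1.18 | rpy err 0.04 -0.06 0.08 | F along -0.3 lat 0.2 z -2.3 | M [ 0.04  0.06 -0.06] w 0.0219
```

>>> {"method": "move_arm", "body": {
  "deltas": [
    {"dp": [-1,-15,0],"rotation": [0,0,0]},
    {"dp": [0,-30,0],"rotation": [0,0,0]},
    {"dp": [0,-35,0],"rotation": [0,0,0]},
    {"dp": [0,-30,0],"rotation": [0,0,0]},
    {"dp": [0,-15,0],"rotation": [0,0,0]}
  ]
}}

```text
t: 12.57
eef_pos: [0.5779, -0.2232, 0.1599]
ee_rot: [-1.557, -0.003, 1.613]
force: [1.5, -0.1, -3.2]
width: 0.0216
```

```bash
python3 ax.py; python3 -c "
from ax import *
print((b+N*.0927+X*.0015).round(4))"; python3 plan.py .5746 -.051 .16 92.5
```

```text
t 12.57 along -79.50 lat -2.64 dz 124.44 | rpy err 0.80 -0.19 -0.10 | F along -0.1 lat 1.5 z -3.2 | M [-0.05 -0.22 -0.  ] w 0.0216
t 12.57 along -79.50 lat -2.64 dz 124.44 | rpy err 0.80 -0.19 -0.10 | F along -0.1 lat 1.5 z -3.2 | M [-0.05 -0.22 -0.  ] w 0.0216
[ 0.5746 -0.051   0.0355]
t 12.57 pos [ 0.5779 -0.2232  0.1599] rpy [-89.2   -0.19  92.4 ] F [ 1.5 -0.1 -3.2] w 0.0216
dist 172.3 mm rot 0.8 deg rows 5
{"dp":[34.4, 0.1, -0.8],"rotation":[-0.16, -0.02, 0.04]},
{"dp":[34.4, 0.1, -0.8],"rotation":[-0.16, -0.02, 0.04]},
{"dp":[34.4, 0.1, -0.8],"rotation":[-0.16, -0.02, 0.04]},
{"dp":[34.4, 0.0, -0.8],"rotation":[-0.16, -0.02, 0.04]},
{"dp":[34.4, 0.0, -0.8],"rotation":[-0.16, -0.02, 0.04]}
```

>>> {"method": "move_arm", "body": {
  "deltas": [
    {"dp": [34,0,-0.8],"rotation": [-0.3,0,0]},
    {"dp": [35,0,-0.8],"rotation": [-0.2,0,0]},
    {"dp": [35,0,-0.8],"rotation": [-0.2,0,0]},
    {"dp": [35,0,-0.8],"rotation": [-0.2,0,0]},
    {"dp": [35,0,-0.8],"rotation": [-0.2,0,0]}
  ]
}}

```text
t: 12.98
eef_pos: [0.5778, -0.0515, 0.1671]
ee_rot: [-1.588, -0.002, 1.602]
force: [1.2, 0.6, -3.0]
width: 0.0216
```

```bash
python3 plan.py .5746 -.048 .08 92.5 3
```

```text
t 12.98 pos [ 0.5778 -0.0515  0.1671] rpy [-9.098e+01 -9.000e-02  9.180e+01] F [ 1.2  0.6 -3. ] w 0.0216
dist 87.2 mm rot 1.2 deg rows 3
{"dp":[1.2, 29.0, 1.5],"rotation":[0.33, -0.23, 0.03]},
{"dp":[1.2, 29.0, 1.4],"rotation":[0.33, -0.23, 0.03]},
{"dp":[1.2, 29.0, 1.2],"rotation":[0.33, -0.23, 0.03]}
```

>>> {"method": "move_arm", "body": {
  "deltas": [
    {"dp": [0,20,2],"rotation": [0.5,-0.2,0]},
    {"dp": [0,28,2],"rotation": [0.5,-0.2,0]},
    {"dp": [0,20,1.5],"rotation": [0.4,-0.2,0]}
  ]
}}

```text
t: 13.23
eef_pos: [0.5773, -0.0437, 0.1042]
ee_rot: [-1.577, -0.004, 1.622]
force: [0.1, -0.5, -4.0]
width: 0.0216
```

```bash
python3 ax.py;python3 plan.py .5746 -.050 .0365 92.5 3
```

```text
t 13.23 along 99.93 lat 4.59 dz 68.72 | rpy err -0.37 -0.24 0.41 | F along -0.5 lat 0.0 z -4.0 | M [-0.04  0.18 -0.02] w 0.0216
t 13.23 pos [ 0.5773 -0.0437  0.1042] rpy [-90.37  -0.24  92.91] F [ 0.1 -0.5 -4. ] w 0.0216
dist 68.1 mm rot 0.6 deg rows 3
{"dp":[-2.2, 22.6, 1.2],"rotation":[0.12, 0.14, 0.08]},
{"dp":[-2.1, 22.6, 1.1],"rotation":[0.12, 0.14, 0.08]},
{"dp":[-2.1, 22.6, 1.1],"rotation":[0.12, 0.14, 0.08]}
```

>>> {"method": "move_arm", "body": {
  "deltas": [
    {"dp": [-1,22,1.8],"rotation": [0.3,0.2,0.1]},
    {"dp": [-1,20,1.8],"rotation": [0.3,0.1,0.1]},
    {"dp": [-1,14,1.5],"rotation": [0.2,0.1,0.1]},
    {"dp": [0,5,0.5],"rotation": [0.1,0,0]}
  ]
}}

```text
t: 13.57
eef_pos: [0.5702, -0.0464, 0.0383]
ee_rot: [-1.558, 0.001, 1.616]
force: [0.1, -0.0, -3.0]
width: 0.0216
```

```bash
python3 ax.py
```

```text
t 13.57 along 97.52 lat -2.60 dz 2.82 | rpy err 0.73 0.07 0.10 | F along -0.0 lat 0.1 z -3.0 | M [-0.01  0.18 -0.02] w 0.0216
```

>>> {"method": "move_arm", "body": {
  "deltas": [
    {"dp": [-0.5,0,-2],"rotation": [-0.4,0,0]},
    {"dp": [-0.5,0.3,-1.5],"rotation": [-0.3,-0.1,0]},
    {"dp": [0,0.3,-0.5],"rotation": [0,0,0]}
  ]
}}

```text
t: 13.82
eef_pos: [0.5745, -0.0477, 0.0373]
ee_rot: [-1.57, 0.002, 1.618]
force: [-0.7, -0.3, -3.6]
width: 0.0213
```

```bash
python3 ax.py
```

```text
t 13.82 along 95.97 lat 1.57 dz 1.77 | rpy err 0.06 0.09 0.21 | F along -0.2 lat -0.8 z -3.6 | M [0.06 0.13 0.  ] w 0.0213
```

>>> {"method": "move_arm", "body": {
  "deltas": [
    {"dp": [-2.5,0.5,0],"rotation": [0,0.2,0]},
    {"dp": [-2.5,0.3,0],"rotation": [0,0,0]},
    {"dp": [-1.5,0,0],"rotation": [0,0,0]}
  ]
}}

```text
t: 14.07
eef_pos: [0.5769, -0.0544, 0.0393]
ee_rot: [-1.575, 0.001, 1.615]
force: [-0.2, -0.7, -4.5]
width: 0.0221
```

```bash
python3 ax.py;  python3 - <<'E'
from h import *
f=grab("scene"); save(f,"c14.png",(120,130,230,220),7)
E
python3 ax.py
```

```text
t 14.07 along 89.22 lat 3.71 dz 3.76 | rpy err -0.23 0.06 0.03 | F along -0.7 lat -0.3 z -4.5 | M [0.04 0.1  0.02] w 0.0221
t 14.12 along 89.08 lat 3.80 dz 3.84 | rpy err -0.25 0.06 0.03 | F along 0.2 lat -0.6 z -3.3 | M [-0.03  0.03  0.  ] w 0.0219
```

View pics/c14.png

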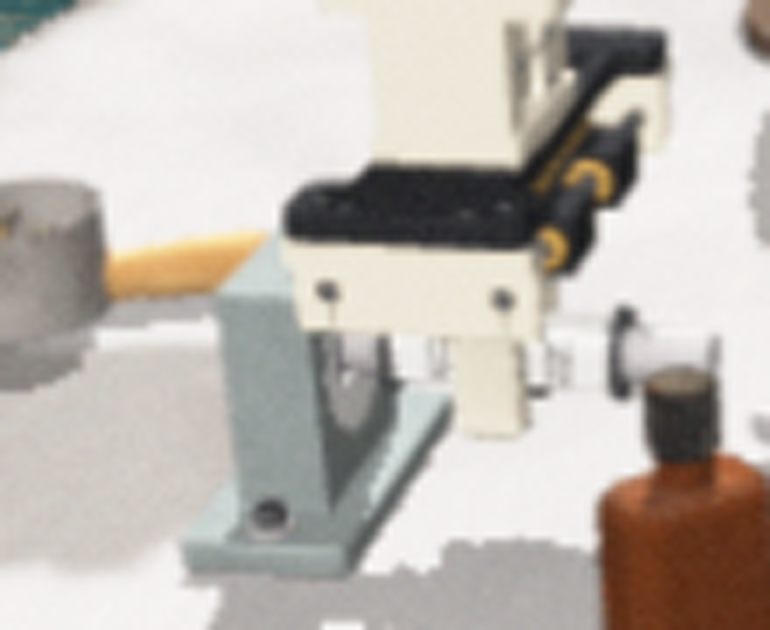

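>>> {"method": "move_arm", "body": {
  "deltas": [
    {"dp": [0.2,2,1.5],"rotation": [0.2,0,0]},
    {"dp": [0.2,1,0.8],"rotation": [0.1,0,0]}
  ]
}}

```text
t: 14.28
eef_pos: [0.5752, -0.0545, 0.0372]
ee_rot: [-1.571, 0.001, 1.614]
force: [0.4, 0.8, -3.1]
width: 0.0216
```

```bash
python3 ax.py
```

```text
t 14.28 along 89.16 lat 1.96 dz 1.70 | rpy err -0.04 0.04 -0.01 | F along 0.8 lat 0.5 z -3.1 | M [-0.01  0.13  0.04] w 0.0216
```

>>> {"method": "move_arm", "body": {
  "deltas": [
    {"dp": [-1.5,0.1,0],"rotation": [0,0,0]},
    {"dp": [-1.5,0,0],"rotation": [0,0,0]}
  ]
}}

```text
t: 14.45
eef_pos: [0.5751, -0.0575, 0.037]
ee_rot: [-1.571, 0.001, 1.615]
force: [0.6, 0.5, -2.3]
width: 0.022
```

```bash
python3 ax.py
```

```text
t 14.45 along 86.22 lat 1.78 dz 1.52 | rpy err -0.02 0.04 0.00 | F along 0.5 lat 0.6 z -2.3 | M [-0.01  0.1  -0.02] w 0.0220
```

>>> {"method": "move_arm", "body": {
  "deltas": [
    {"dp": [-1,0.4,0.2],"rotation": [0,0,0]},
    {"dp": [-1,0.1,0],"rotation": [0,0,0]}
  ]
}}

```text
t: 14.62
eef_pos: [0.5749, -0.0597, 0.0364]
ee_rot: [-1.571, 0.001, 1.615]
force: [0.9, -0.4, -3.7]
width: 0.0217
```

```bash
python3 ax.py
```

```text
t 14.62 along 83.98 lat 1.45 dz 0.89 | rpy err -0.01 0.04 0.01 | F along -0.4 lat 0.9 z -3.7 | M [ 0.05  0.05 -0.  ] w 0.0217
```

>>> {"method": "move_arm", "body": {
  "deltas": [
    {"dp": [-0.8,0,0],"rotation": [0,0,0]},
    {"dp": [-0.8,0,0],"rotation": [0,0,0]},
    {"dp": [-0.8,0,0],"rotation": [0,0,0]}
  ]
}}

```text
t: 14.87
eef_pos: [0.575, -0.0609, 0.0362]
ee_rot: [-1.571, -0.001, 1.614]
force: [-1.6, 8.0, -0.4]
width: 0.0218
```

```bash
python3 ax.py
```

```text
t 14.87 along 82.80 lat 1.53 dz 0.73 | rpy err -0.03 -0.07 -0.02 | F along 8.0 lat -1.3 z -0.4 | M [ 2.82  0.84 -0.02] w 0.0218
```

>>> {"method": "move_arm", "body": {
  "deltas": [
    {"dp": [-0.9,0,0],"rotation": [0,0,0]},
    {"dp": [-0.9,0,0],"rotation": [0,0,0]},
    {"dp": [-0.9,0,0],"rotation": [0,0,0.05]},
    {"dp": [-0.9,0,0],"rotation": [0,0,0.05]},
    {"dp": [-0.9,0,0],"rotation": [0,0,0.05]}
  ]
}}

```text
t: 15.28
eef_pos: [0.575, -0.0608, 0.0365]
ee_rot: [-1.572, -0.004, 1.614]
force: [-0.8, 6.6, -1.6]
width: 0.0215
```

```bash
python3 ax.py
```

```text
t 15.28 along 82.89 lat 1.50 dz 0.95 | rpy err -0.07 -0.21 -0.01 | F along 6.6 lat -0.5 z -1.6 | M [ 2.08  0.61 -0.01] w 0.0215
```

>>> {"method": "move_arm", "body": {
  "deltas": [
    {"dp": [-1.2,0,0],"rotation": [0,0,0.12]},
    {"dp": [-1.2,0,0],"rotation": [0,0,0.12]},
    {"dp": [-1.2,0,0],"rotation": [0,0,0.12]},
    {"dp": [-1.2,0,0],"rotation": [0,0,0.1]},
    {"dp": [-1.2,0,0],"rotation": [0,0,0.1]}
  ]
}}

```text
t: 15.7
eef_pos: [0.5751, -0.061, 0.0363]
ee_rot: [-1.573, -0.0, 1.614]
force: [-1.9, 8.8, -0.3]
width: 0.0217
```

```bash
python3 ax.py
```

```text
t 15.70 along 82.76 lat 1.58 dz 0.79 | rpy err -0.14 -0.01 0.00 | F along 8.9 lat -1.5 z -0.3 | M [ 2.77  0.83 -0.05] w 0.0217
```

>>> {"method": "move_arm", "body": {
  "deltas": [
    {"dp": [-1.2,0,0],"rotation": [0,0,0.12]},
    {"dp": [-1.2,0,0],"rotation": [0,0,0.12]},
    {"dp": [-1.2,0,0],"rotation": [0,0,0.12]},
    {"dp": [-1.2,0,0],"rotation": [0,0,0.1]},
    {"dp": [-1.2,0,0],"rotation": [0,0,0.1]}
  ]
}}

```text
t: 16.12
eef_pos: [0.575, -0.061, 0.0361]
ee_rot: [-1.574, 0.004, 1.615]
force: [-2.0, 9.3, -1.7]
width: 0.0217
```

```bash
python3 ax.py;  python3 - <<'E'
from h import *
f=grab("scene"); save(f,"c15.png",(120,130,230,220),7)
E
```

```text
t 16.12 along 82.68 lat 1.55 dz 0.60 | rpy err -0.19 0.21 0.02 | F along 9.4 lat -1.5 z -1.7 | M [2.79 0.82 0.02] w 0.0217
```

View pics/c15.png

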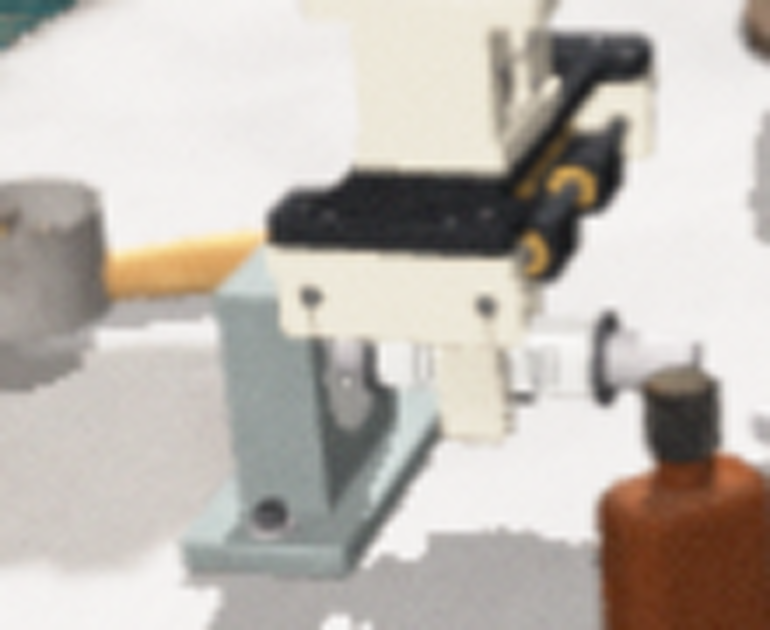

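>>> {"method": "move_arm", "body": {
  "deltas": [
    {"dp": [-1.5,0,0],"rotation": [0.1,0,0]},
    {"dp": [-1.5,0,0],"rotation": [0.1,0,0]},
    {"dp": [-1.5,0,0],"rotation": [0.1,0,0]},
    {"dp": [-1.5,0,0],"rotation": [0.1,0,0]},
    {"dp": [-1.5,0,0],"rotation": [0.1,0,0]}
  ]
}}

```text
t: 16.58
eef_pos: [0.5749, -0.0609, 0.0363]
ee_rot: [-1.566, -0.004, 1.615]
force: [-2.9, 10.4, 0.9]
width: 0.0218
```

```bash
python3 ax.py
```

```text
t 16.58 along 82.81 lat 1.40 dz 0.85 | rpy err 0.25 -0.25 0.05 | F along 10.5 lat -2.4 z 0.9 | M [ 3.45  1.15 -0.1 ] w 0.0218
```

>>> {"method": "move_arm", "body": {
  "deltas": [
    {"dp": [1,0,0],"rotation": [-0.1,0,0.1]},
    {"dp": [3,0,0],"rotation": [-0.1,0,0.1]},
    {"dp": [5,0,0],"rotation": [0,0,0]},
    {"dp": [6,0,0],"rotation": [0,0,0]}
  ]
}}

```text
t: 16.92
eef_pos: [0.5743, -0.0454, 0.0364]
ee_rot: [-1.57, -0.001, 1.615]
force: [1.2, 0.2, -2.6]
width: 0.0212
```

```bash
python3 ax.py; python3 plan.py .5295 .2131 .15 118.8
```

```text
t 16.92 along 98.37 lat 1.50 dz 0.95 | rpy err 0.03 -0.03 0.02 | F along 0.1 lat 1.2 z -2.6 | M [0.02 0.05 0.02] w 0.0212
t 16.92 pos [ 0.5743 -0.0454  0.0364] rpy [-8.997e+01 -3.000e-02  9.252e+01] F [ 1.2  0.2 -2.6] w 0.0212
dist 285.8 mm rot 26.3 deg rows 8
{"dp":[32.5, -14.2, 4.2],"rotation":[0.0, -3.29, 0.0]},
{"dp":[32.7, -14.2, 2.3],"rotation":[0.0, -3.29, 0.0]},
{"dp":[32.8, -14.2, 0.4],"rotation":[0.0, -3.29, 0.0]},
{"dp":[32.8, -14.2, -1.4],"rotation":[0.0, -3.29, 0.0]},
{"dp":[32.6, -14.2, -3.3],"rotation":[0.0, -3.29, 0.0]},
{"dp":[32.4, -14.2, -5.2],"rotation":[0.0, -3.29, 0.0]},
{"dp":[32.0, -14.2, -7.0],"rotation":[0.0, -3.29, 0.0]},
{"dp":[31.6, -14.2, -8.9],"rotation":[0.0, -3.29, 0.0]}
```

>>> {"method": "move_arm", "body": {
  "deltas": [
    {"dp": [3,-25,0],"rotation": [0,0,0]},
    {"dp": [5,-38,0],"rotation": [0,0,0]},
    {"dp": [10,-35,0],"rotation": [-0.3,0,0]},
    {"dp": [25,-15,4],"rotation": [-0.3,-3,0]},
    {"dp": [33,0,2],"rotation": [-0.2,-3.5,0]}
  ]
}}

```text
t: 17.33
eef_pos: [0.5614, 0.0299, 0.151]
ee_rot: [-1.577, 0.002, 1.725]
force: [0.9, 1.0, -3.4]
width: 0.0218
```

```bash
python3 plan.py .5295 .2131 .15 118.8
```

```text
t 17.33 pos [0.5614 0.0299 0.151 ] rpy [-90.34   0.12  98.81] F [ 0.9  1.  -3.4] w 0.0218
dist 186.0 mm rot 20.0 deg rows 5
{"dp":[37.2, 0.1, 0.7],"rotation":[0.06, -4.0, -0.04]},
{"dp":[37.1, 0.1, -1.9],"rotation":[0.06, -4.0, -0.04]},
{"dp":[36.9, 0.2, -4.5],"rotation":[0.06, -4.0, -0.04]},
{"dp":[36.5, 0.2, -7.1],"rotation":[0.06, -4.0, -0.04]},
{"dp":[35.9, 0.2, -9.6],"rotation":[0.06, -4.0, -0.04]}
```

>>> {"method": "move_arm", "body": {
  "deltas": [
    {"dp": [37,0,0.7],"rotation": [0,-4,0]},
    {"dp": [37,0,-2],"rotation": [0,-4,0]},
    {"dp": [36,0,-4.5],"rotation": [0,-4,0]},
    {"dp": [34,0,-7],"rotation": [0,-4,0]},
    {"dp": [28,0,-9],"rotation": [0,-3.5,0]}
  ]
}}

```text
t: 17.75
eef_pos: [0.5307, 0.2104, 0.1548]
ee_rot: [-1.583, 0.005, 2.079]
force: [-0.1, -0.0, -2.7]
width: 0.0216
```

```bash
python3 plan.py .5295 .2131 .09 118.8
```

```text
t 17.75 pos [0.5307 0.2104 0.1548] rpy [-90.72   0.26 119.1 ] F [-0.1 -0.  -2.7] w 0.0216
dist 64.9 mm rot 0.8 deg rows 2
{"dp":[1.6, 32.4, 0.3],"rotation":[0.36, 0.15, -0.13]},
{"dp":[1.6, 32.4, 0.1],"rotation":[0.36, 0.15, -0.13]}
```

>>> {"method": "move_arm", "body": {
  "deltas": [
    {"dp": [0,25,0.5],"rotation": [0.4,0.1,-0.1]},
    {"dp": [0,25,0.8],"rotation": [0.4,0,-0.1]},
    {"dp": [0,10,0.8],"rotation": [0.3,0,0]},
    {"dp": [0,0,0],"rotation": [0.1,0,0]}
  ]
}}

```text
t: 18.08
eef_pos: [0.5288, 0.2191, 0.0951]
ee_rot: [-1.568, 0.001, 2.091]
force: [0.5, 0.0, -3.4]
width: 0.0213
```

```bash
python3 plan.py .5295 .2131 .045 118.8 2
python3 - <<'E'
from h import *
f=grab("side"); np.savez("f_s18.npz",**f); save(f,"s18.png",(190,110,310,230),6)
f=grab("wrist"); np.savez("f_w18.npz",**f); save(f,"w18.png")
E
python3 plan.py .5295 .2131 .045 118.8 2
```

```text
t 18.08 pos [0.5288 0.2191 0.0951] rpy [-8.984e+01  3.000e-02  1.198e+02] F [ 0.5  0.  -3.4] w 0.0213
dist 50.4 mm rot 1.0 deg rows 2
{"dp":[-2.8, 25.0, 1.1],"rotation":[-0.08, 0.5, -0.02]},
{"dp":[-2.8, 25.0, 1.1],"rotation":[-0.08, 0.5, -0.02]}
t 18.18 pos [0.53   0.2192 0.0971] rpy [-9.0000e+01  3.0000e-02  1.1978e+02] F [ 0.1  0.5 -1.9] w 0.0220
dist 52.4 mm rot 1.0 deg rows 2
{"dp":[-2.5, 26.0, 1.8],"rotation":[0.0, 0.49, -0.02]},
{"dp":[-2.5, 26.0, 1.7],"rotation":[0.0, 0.49, -0.02]}
```

View pics/s18.png

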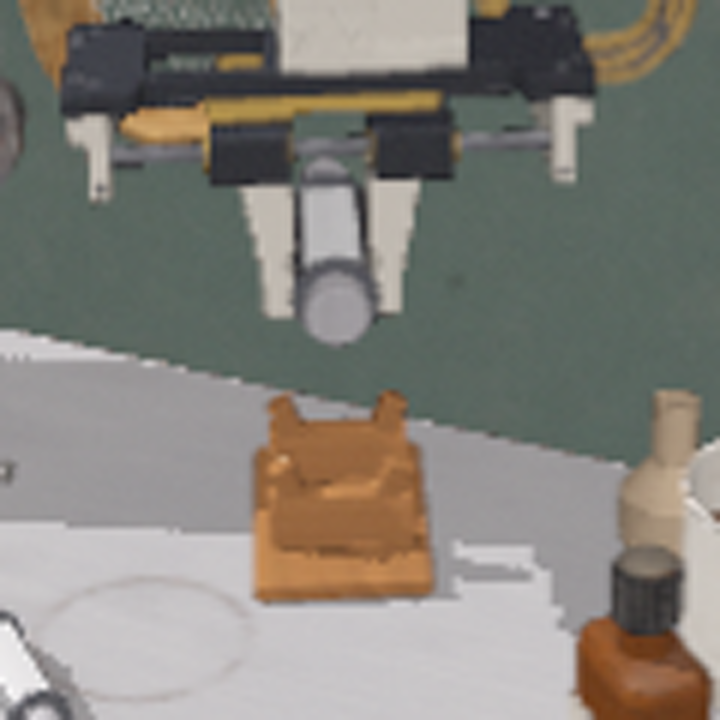

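View pics/w18.png

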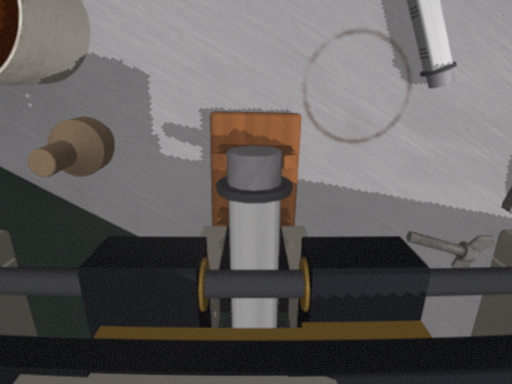

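Run:
```python
from h import *
f=dict(np.load("f_w18.npz")); im=f["pixels"].astype(int)
# wood mask edges by row
hsv=cv2.cvtColor(f["pixels"],cv2.COLOR_RGB2HSV); M=(hsv[...,1]>120)&(hsv[...,0]<20)
Ti=np.linalg.inv(f["T"]@np.linalg.inv(np.array(f["mount"])))
L=[];Rr=[]
for r in range(118,222,4):
    c=np.where(M[r,190:320])[0]+190
    if len(c)<5: continue
    p=on_plane(f,[(c.min()-.5,r),(c.max()+.5,r)],2,.010); t=p@Ti[:3,:3].T+Ti[:3,3]; L.append(t[0]);Rr.append(t[1])
L=np.array(L)*1000;Rr=np.array(Rr)*1000
mid=(L+Rr)/2; print("width",np.median(Rr[:,2]-L[:,2])); k=np.polyfit(mid[:,0],mid[:,2],1); print("mid lateral (tool z) vs tool x: slope deg",np.degrees(np.arctan(k[0])),"at x=0",k[1], "std",np.std(mid[:,2]-np.polyval(k,mid[:,0])))
print(np.c_[mid[::4,0],L[::4,2],Rr[::4,2]].round(1))
c=np.where(M[113:118,190:320].any(0))[0]; rows=np.where(M[:,255])[0]; p=on_plane(f,[(255,rows.min()-.5)],2,.010); print("front edge tool x",(p@Ti[:3,:3].T+Ti[:3,3])*1000, rows.min())
# gauge edges in tool frame at known tool y=-23.6 (axis): silhouette of nogo stub
g=cv2.cvtColor(f["pixels"],cv2.COLOR_RGB2GRAY)
for r in (163,170): print(r,g[r,218:292].tolist())
```

```text
width 67.41767095352952
mid lateral (tool z) vs tool x: slope deg -1.2995255745531122 at x=0 0.5939723012644448 std 0.17690506400329628
[[-57.9 -32.1  35.8]
 [-45.8 -31.8  35.6]
 [-33.4 -32.3  35.3]
 [-20.5 -32.8  35.1]
 [ -7.3 -32.5  34.8]
 [  6.3 -33.1  33.8]
 [ 20.4 -33.6  33.5]]
front edge tool x [[-61.94441015  85.92455574   1.44994658]] 113
163 [87, 90, 86, 90, 88, 88, 84, 88, 89, 78, 80, 88, 90, 93, 93, 95, 93, 99, 101, 102, 104, 104, 103, 106, 104, 105, 109, 109, 108, 110, 112, 110, 110, 108, 113, 113, 112, 108, 110, 110, 110, 108, 107, 105, 103, 108, 105, 103, 106, 109, 106, 103, 102, 103, 100, 97, 97, 93, 95, 88, 89, 85, 78, 67, 59, 68, 96, 110, 115, 112, 116, 115, 113, 114]
170 [77, 78, 80, 81, 86, 88, 83, 79, 72, 71, 80, 84, 90, 94, 91, 92, 95, 97, 102, 98, 103, 107, 111, 107, 109, 110, 108, 109, 110, 108, 110, 110, 108, 108, 110, 109, 109, 109, 109, 104, 103, 107, 107, 109, 108, 107, 107, 105, 104, 102, 103, 104, 105, 100, 100, 96, 94, 94, 89, 86, 82, 77, 69, 74, 90, 96, 96, 97, 98, 99, 99, 104, 103, 104]
```

```bash
python3 plan.py .5319 .2134 .058 118.5 4
```

```text
t 18.18 pos [0.53   0.2192 0.0971] rpy [-9.0000e+01  3.0000e-02  1.1978e+02] F [ 0.1  0.5 -1.9] w 0.0220
dist 39.5 mm rot 1.3 deg rows 4
{"dp":[-1.5, 9.8, 0.3],"rotation":[0.0, 0.32, -0.01]},
{"dp":[-1.5, 9.8, 0.3],"rotation":[0.0, 0.32, -0.01]},
{"dp":[-1.5, 9.8, 0.3],"rotation":[0.0, 0.32, -0.01]},
{"dp":[-1.5, 9.8, 0.3],"rotation":[0.0, 0.32, -0.01]}
```

>>> {"method": "move_arm", "body": {
  "deltas": [
    {"dp": [-2,10,0.6],"rotation": [0.1,0.4,0]},
    {"dp": [-1.7,10,0.6],"rotation": [0.1,0.4,0]},
    {"dp": [-1.5,9,0.5],"rotation": [0.1,0.3,0]},
    {"dp": [-1,5,0.3],"rotation": [0.1,0.2,0]}
  ]
}}

```text
t: 18.52
eef_pos: [0.5344, 0.2126, 0.0651]
ee_rot: [-1.571, -0.0, 2.064]
force: [-0.5, -0.8, -2.7]
width: 0.0216
```

```bash
python3 plan.py .5319 .2134 .05 118.5 2
```

```text
t 18.52 pos [0.5344 0.2126 0.0651] rpy [-9.0040e+01 -1.0000e-02  1.1825e+02] F [-0.5 -0.8 -2.7] w 0.0216
dist 15.3 mm rot 0.3 deg rows 2
{"dp":[0.9, 7.5, 0.9],"rotation":[0.02, -0.13, 0.0]},
{"dp":[0.9, 7.5, 0.9],"rotation":[0.02, -0.13, 0.0]}
```

>>> {"method": "move_arm", "body": {
  "deltas": [
    {"dp": [1.2,6,1.2],"rotation": [0,-0.2,0]},
    {"dp": [0.8,4,1],"rotation": [0,0,0]},
    {"dp": [0,0,0],"rotation": [0,0,0]}
  ]
}}

```text
t: 18.77
eef_pos: [0.531, 0.2117, 0.0526]
ee_rot: [-1.569, 0.0, 2.065]
force: [0.4, 0.2, -2.6]
width: 0.0216
```

```bash
python3 plan.py .5319 .2134 .045 118.5 2
python3 - <<'E'
from h import *
f=grab("side"); np.savez("f_s19.npz",**f); save(f,"s19.png",(190,110,310,230),6)
f=grab("wrist"); np.savez("f_w19.npz",**f); save(f,"w19.png")
E
python3 plan.py .5319 .2134 .045 118.5 2
```

```text
t 18.77 pos [0.531  0.2117 0.0526] rpy [-8.9910e+01  2.0000e-02  1.1832e+02] F [ 0.4  0.2 -2.6] w 0.0216
dist 7.8 mm rot 0.2 deg rows 2
{"dp":[0.5, 3.8, -0.8],"rotation":[-0.05, -0.09, -0.01]},
{"dp":[0.5, 3.8, -0.8],"rotation":[-0.05, -0.09, -0.01]}
t 18.87 pos [0.5315 0.2121 0.0534] rpy [-8.9960e+01  2.0000e-02  1.1835e+02] F [-0.   0.3 -2. ] w 0.0219
dist 8.5 mm rot 0.2 deg rows 2
{"dp":[0.5, 4.2, -0.5],"rotation":[-0.02, -0.08, -0.01]},
{"dp":[0.5, 4.2, -0.5],"rotation":[-0.02, -0.08, -0.01]}
```

View pics/s19.png

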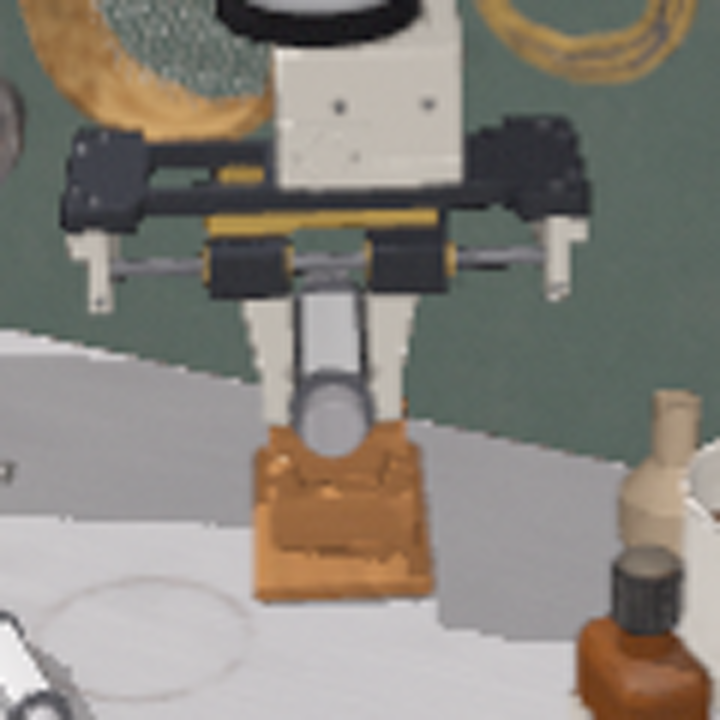

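View pics/w19.png

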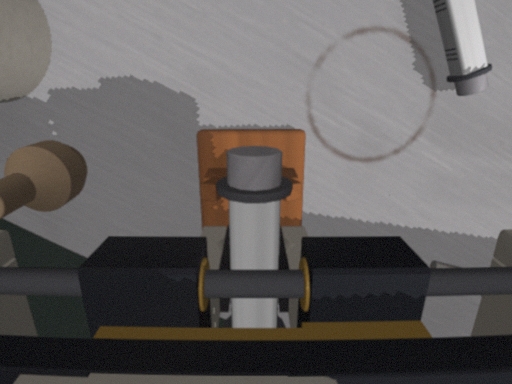

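>>> {"method": "move_arm", "body": {
  "deltas": [
    {"dp": [0.5,6,-0.6],"rotation": [0.1,0,0]},
    {"dp": [0.3,6,-0.2],"rotation": [0.1,0,0]},
    {"dp": [0,5,0.2],"rotation": [0.1,0,0]}
  ]
}}

```text
t: 19.12
eef_pos: [0.533, 0.2144, 0.0373]
ee_rot: [-1.569, -0.0, 2.066]
force: [0.6, -0.2, -3.0]
width: 0.0216
```

```bash
python3 plan.py .5319 .2134 .022 118.5 3
```

```text
t 19.12 pos [0.533  0.2144 0.0373] rpy [-8.990e+01 -2.000e-02  1.184e+02] F [ 0.6 -0.2 -3. ] w 0.0216
dist 15.4 mm rot 0.1 deg rows 3
{"dp":[-0.1, 5.1, 0.5],"rotation":[-0.03, -0.03, 0.01]},
{"dp":[-0.1, 5.1, 0.5],"rotation":[-0.03, -0.03, 0.01]},
{"dp":[-0.1, 5.1, 0.5],"rotation":[-0.03, -0.03, 0.01]}
```

>>> {"method": "move_arm", "body": {
  "deltas": [
    {"dp": [-0.1,4,0.7],"rotation": [0,0,0]},
    {"dp": [-0.1,3.5,0.5],"rotation": [0,0,0]},
    {"dp": [0,2,0.3],"rotation": [0,0,0]}
  ]
}}

```text
t: 19.37
eef_pos: [0.5314, 0.2134, 0.0257]
ee_rot: [-1.568, -0.0, 2.067]
force: [0.6, -1.6, -3.5]
width: 0.0216
```

```bash
python3 plan.py .5319 .2134 .022 118.5 3
python3 - <<'E'
from h import *
f=grab("wrist"); np.savez("f_w20.npz",**f); save(f,"w20.png")
f=grab("side"); save(f,"s20.png",(190,110,310,230),6)
E
python3 plan.py .5319 .2134 .022 118.5 3
```

```text
t 19.37 pos [0.5314 0.2134 0.0257] rpy [-8.982e+01 -1.000e-02  1.184e+02] F [ 0.6 -1.6 -3.5] w 0.0216
dist 3.8 mm rot 0.2 deg rows 3
{"dp":[-0.1, 1.2, -0.2],"rotation":[-0.06, -0.03, 0.0]},
{"dp":[-0.1, 1.2, -0.2],"rotation":[-0.06, -0.03, 0.0]},
{"dp":[-0.1, 1.2, -0.2],"rotation":[-0.06, -0.03, 0.0]}
t 19.47 pos [0.5313 0.2134 0.0258] rpy [-89.8   -0.   118.41] F [ 0.6 -1.3 -3.5] w 0.0219
dist 3.9 mm rot 0.2 deg rows 3
{"dp":[-0.1, 1.3, -0.2],"rotation":[-0.07, -0.03, 0.0]},
{"dp":[-0.1, 1.3, -0.2],"rotation":[-0.07, -0.03, 0.0]},
{"dp":[-0.1, 1.3, -0.2],"rotation":[-0.07, -0.03, 0.0]}
```

View pics/w20.png

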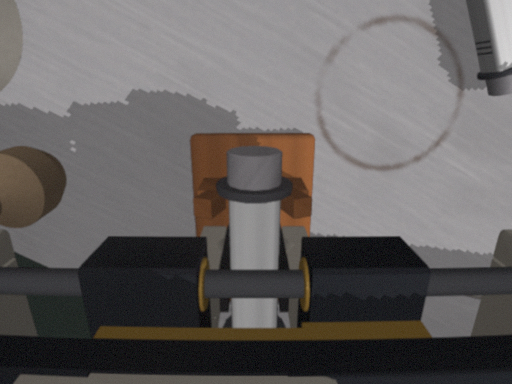

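View pics/s20.png

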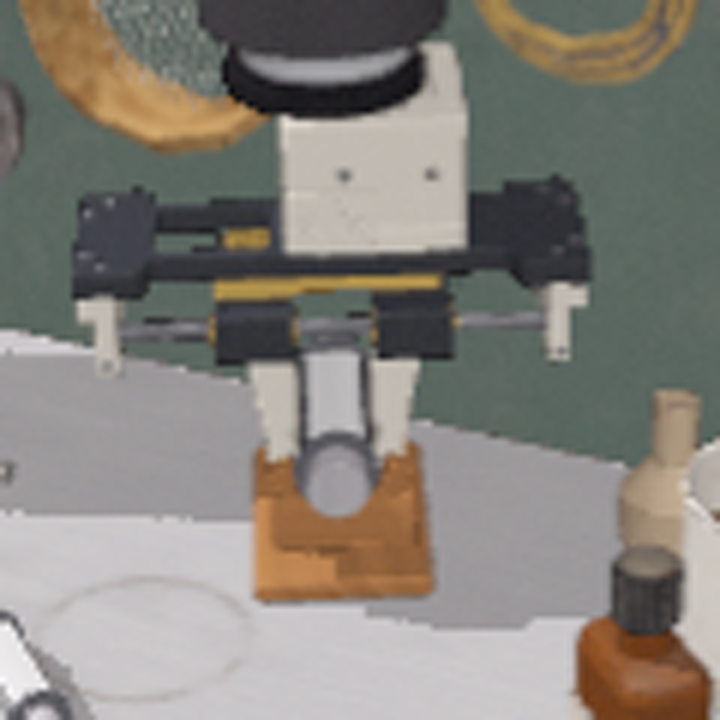

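Run:
```python
from h import *
f=dict(np.load("f_w20.npz")); Ti=np.linalg.inv(f["T"]@np.linalg.inv(np.array(f["mount"])))
tt=lambda uv,z:((on_plane(f,[uv],2,z)@Ti[:3,:3].T+Ti[:3,3])*1000).round(1)
hsv=cv2.cvtColor(f["pixels"],cv2.COLOR_RGB2HSV); M=(hsv[...,1]>120)&(hsv[...,0]<20)
rows=np.where(M[:,255])[0]; print("front row",rows.min(),"tool x",tt((255,rows.min()-.5),.010))
for r in (140,150,160,170):
    c=np.where(M[r,170:340])[0]+170; print(r,c.min(),c.max(),tt((c.min()-.5,r),.01),tt((c.max()+.5,r),.01))
print("nogo tip top",tt((254.7,149),.062),"upright top front edge?",tt((205,195),.048))
save(f,"w20z.png",(180,125,330,245),5)
```

```text
front row 134 tool x [[-56.6  15.7   1.2]]
140 191 313 [[-53.1  15.6 -34.2]] [[-53.1  15.8  33.3]]
150 192 313 [[-47.6  15.6 -34. ]] [[-47.5  15.8  33.6]]
160 192 312 [[-41.9  15.6 -34.3]] [[-41.9  15.8  33.4]]
170 193 312 [[-36.1  15.6 -34.1]] [[-36.1  15.8  33.7]]
nogo tip top [[-58.4 -36.3   0.8]] upright top front edge? [[-34.6 -22.3 -21.6]]
```

View pics/w20z.png

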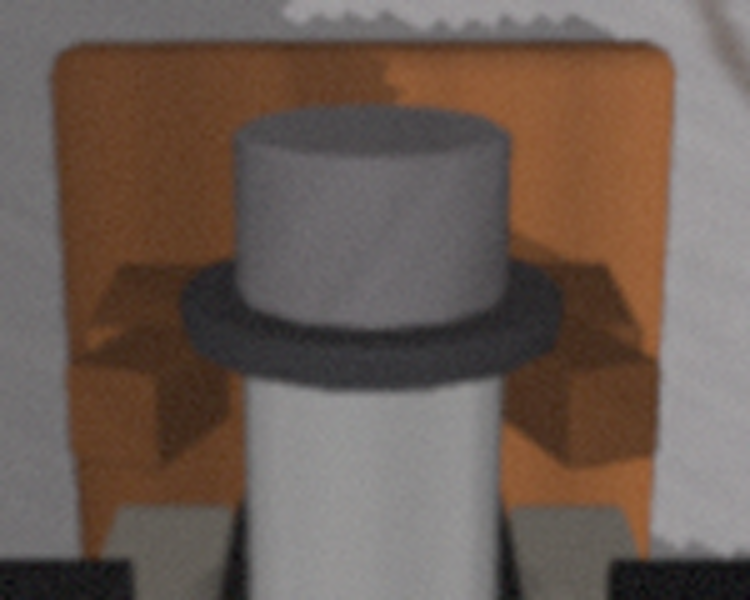

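>>> {"method": "move_arm", "body": {
  "deltas": [
    {"dp": [-0.3,1.2,-0.2],"rotation": [-0.1,0,0]},
    {"dp": [-0.2,1,0],"rotation": [-0.1,0,0]}
  ]
}}

```text
t: 19.63
eef_pos: [0.532, 0.2132, 0.0238]
ee_rot: [-1.572, -0.0, 2.067]
force: [-0.5, -0.5, -3.8]
width: 0.0217
```

```bash
python3 plan.py .5319 .2134 .022 118.5 3; python3 -c "
from h import *
print(arm.get_state()['moment'])"
```

```text
t 19.63 pos [0.532  0.2132 0.0238] rpy [-90.04  -0.   118.41] F [-0.5 -0.5 -3.8] w 0.0217
dist 1.8 mm rot 0.1 deg rows 3
{"dp":[0.1, 0.6, 0.0],"rotation":[0.01, -0.03, 0.0]},
{"dp":[0.1, 0.6, 0.0],"rotation":[0.01, -0.03, 0.0]},
{"dp":[0.1, 0.6, 0.0],"rotation":[0.01, -0.03, 0.0]}
[-0.04959711  0.16329277 -0.01628554]
```

Free of side contact; lowering to touch the slot floors.

>>> {"method": "move_arm", "body": {
  "deltas": [
    {"dp": [0,1,0],"rotation": [0,0,0]},
    {"dp": [0,1,0],"rotation": [0,0,0]}
  ]
}}

```text
t: 19.8
eef_pos: [0.5323, 0.2133, 0.022]
ee_rot: [-1.573, -0.0, 2.067]
force: [-0.0, 0.4, -3.5]
width: 0.0215
```

```bash
python3 plan.py .5319 .2134 .021 118.5 1
```

```text
t 19.80 pos [0.5323 0.2133 0.022 ] rpy [-9.0100e+01 -1.0000e-02  1.1842e+02] F [-0.   0.4 -3.5] w 0.0215
dist 1.1 mm rot 0.1 deg rows 1
{"dp":[0.3, 1.0, 0.3],"rotation":[0.1, -0.08, 0.01]}
```

>>> {"method": "move_arm", "body": {
  "deltas": [
    {"dp": [0,0.8,0.2],"rotation": [0.1,0,0]},
    {"dp": [0,0.8,0.1],"rotation": [0,0,0]}
  ]
}}

```text
t: 19.97
eef_pos: [0.5322, 0.2132, 0.0213]
ee_rot: [-1.571, 0.0, 2.067]
force: [-4.9, -0.3, 13.4]
width: 0.0218
```

```bash
python3 plan.py .5319 .2134 .021 118.5 1
```

```text
t 19.97 pos [0.5322 0.2132 0.0213] rpy [-90.02   0.   118.44] F [-4.9 -0.3 13.4] w 0.0218
dist 0.4 mm rot 0.1 deg rows 1
{"dp":[0.3, 0.3, 0.1],"rotation":[0.02, -0.06, 0.0]}
```

>>> {"method": "move_arm", "body": {
  "deltas": [
    {"dp": [0,-0.3,0],"rotation": [0,0,0]}
  ]
}}

```text
t: 20.05
eef_pos: [0.5322, 0.2133, 0.0219]
ee_rot: [-1.571, 0.0, 2.067]
force: [-1.3, -0.2, -2.7]
width: 0.0213
```

>>> {"method": "move_arm", "body": {
  "deltas": [
    {"dp": [0,0,0],"rotation": [0,0,0]},
    {"dp": [0,0,0],"rotation": [0,0,0]},
    {"dp": [0,0,0],"rotation": [0,0,0]},
    {"dp": [0,0,0],"rotation": [0,0,0]}
  ],
  "jaw": 0
}}

```text
t: 20.38
eef_pos: [0.5336, 0.2142, 0.0232]
ee_rot: [-1.575, -0.0, 2.068]
force: [-0.1, 0.5, 0.2]
width: 0.0428
```

```bash
python3 plan.py .5319 .2134 .021 118.5 1
python3 - <<'E'
from h import *
f=grab("wrist"); save(f,"w21.png")
E
```

```text
t 20.38 pos [0.5336 0.2142 0.0232] rpy [-9.0230e+01 -1.0000e-02  1.1849e+02] F [-0.1  0.5  0.2] w 0.0428
dist 2.9 mm rot 0.2 deg rows 1
{"dp":[0.1, 2.2, 1.9],"rotation":[0.23, -0.01, 0.01]}
```

View pics/w21.png

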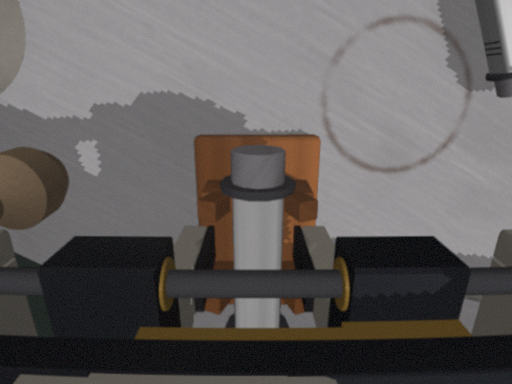

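>>> {"method": "move_arm", "body": {
  "deltas": [
    {"dp": [0,0.2,1],"rotation": [0.1,0,0]},
    {"dp": [0,0,0.8],"rotation": [0.1,0,0]},
    {"dp": [0,0,0.5],"rotation": [0,0,0]},
    {"dp": [0,0,0],"rotation": [0,0,0]},
    {"dp": [0,0,0],"rotation": [0,0,0]}
  ]
}}

```text
t: 20.85
eef_pos: [0.5315, 0.2131, 0.0229]
ee_rot: [-1.571, -0.0, 2.068]
force: [-0.4, -0.1, 0.3]
width: 0.0805
```

>>> {"method": "move_arm", "body": {
  "deltas": [
    {"dp": [0,0,0],"rotation": [0,0,0]},
    {"dp": [0,-8,0],"rotation": [0,0,0]},
    {"dp": [0,-20,0],"rotation": [0,0,0]},
    {"dp": [0,-35,0],"rotation": [0,0,0]},
    {"dp": [0,-38,0],"rotation": [-0.2,0,0]}
  ]
}}

```text
t: 21.27
eef_pos: [0.5269, 0.2096, 0.1197]
ee_rot: [-1.558, 0.002, 2.067]
force: [1.0, 1.3, 0.0]
width: 0.0877
```

>>> {"method": "move_arm", "body": {
  "deltas": [
    {"dp": [0,-38,0],"rotation": [-0.2,0,0]},
    {"dp": [0,-20,0],"rotation": [-0.2,0,0]},
    {"dp": [0,-8,0],"rotation": [0,0,0]},
    {"dp": [0,0,0],"rotation": [0,0,0]}
  ]
}}

```text
t: 21.6
eef_pos: [0.5302, 0.2114, 0.1999]
ee_rot: [-1.579, 0.001, 2.068]
force: [0.4, 0.2, 0.0]
width: 0.0875
```

Run:
```python
from h import *
s=arm.get_state(); print(s["t"],s["eef_pos"],s["width"],s["force"])
f=grab("wrist"); save(f,"w22.png",(150,60,350,240),4); np.savez("f_w22.npz",**f)
f=grab("side"); save(f,"s22.png",(190,110,310,230),6); np.savez("f_s22.npz",**f)
f=grab("scene"); save(f,"c22.png")
```

```text
21.6 [0.5302497  0.21136885 0.1998648 ] 0.0875280945510098 [0.40187928 0.15207634 0.01862909]
```

View pics/w22.png

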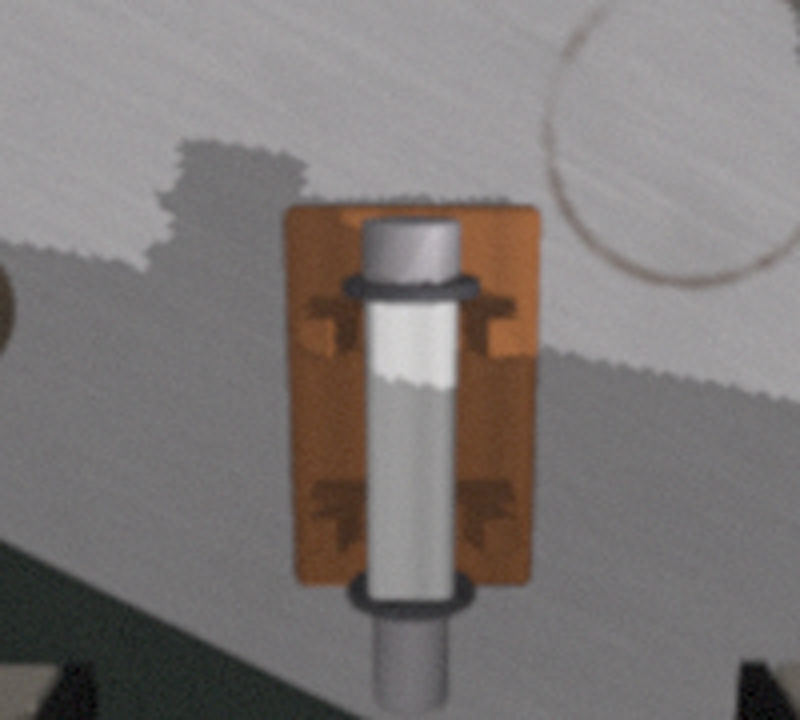

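View pics/s22.png

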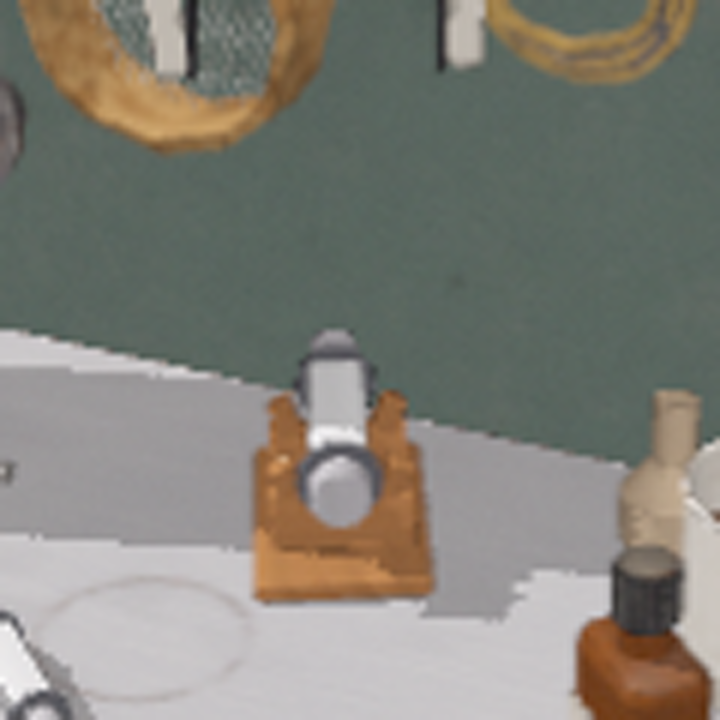

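View pics/c22.png

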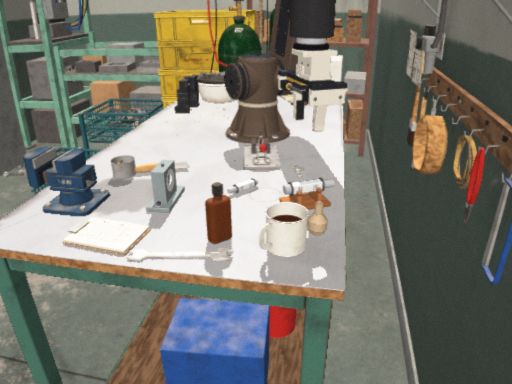

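Run:
```python
from h import *
for n in ("f_s22.npz","f_side.npz"):
    P=cloud(dict(np.load(n))).reshape(-1,3); k=P[(abs(P[:,0]-.533)<.008)&(abs(P[:,1]-.212)<.012)&(P[:,2]>.04)&(P[:,2]<.08)]; print(n,len(k),np.median(k[:,2]))
print(arm.job_done(), arm.get_state()["t"])
```

```text
f_s22.npz 29 0.05453449496716256
f_side.npz 32 0.05471159781259127
the job is handed in; nothing more can be done
the job is handed in; nothing more can be done
```

The gauge check is done: the go end went fully in, the bush refused the no-go end, and the gauge is back in its rest. I handed the job in at about 21.8 s.

- **Go end:** I went in from the −y side. I put the bore's direction at about 50° above +x from the side picture, then found it exactly by feeling the counterbore walls. It slid in freely until the collar met the face, where I pressed at about 10 N. The highest force I read there was 10.9 N, while searching in the counterbore, and the end came out without resistance.
- **No-go end:** I pressed it into the +y counterbore for about 1.7 s, at 6.6 to 10.5 N in the readings I took. It stopped where the counterbore floor was expected, 4 mm behind the face, and went no further. Tilt stayed within about 0.3°.
- **Return to the rest:** the gauge lies level in both slots, the same way round as at the start. It touched the slot floor at about 13 N before I released it. The last pictures show it centred, with its top at the same height as at the start (54.5 mm against 54.7 mm). The gripper was open and well clear, and the bottle and sand core did not appear to have moved.

**Disagreements and limits:** the camera positions and the arm's own readings differed by about 2 to 4 mm, so my first push landed on the counterbore floor and I relied on touch from there. The forces above are readings at the end of each move, so a brief higher peak in between could have gone unseen.

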